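# Lock the decorating wheel for painting

## Task

With a fingertip, push one of the two brass pins round until a slot in the rim of the decorating wheel faces the lock bolt, then push the bolt's upright handle towards the wheel until the bolt is fully home in the slot, so that the wheel is locked for painting; either slot will do. Fingertip pushes are enough: do not force or squeeze the wheel or the bolt, and pick nothing up. The small pot stays standing on the middle of the wheel, and the vase, the jar and the cup stay where they are.

Things in the scene. Friction and masses are not known exactly. Their poses are not given: they have to be found in the camera images.
- wheel_base: fixed dark grey iron stand of the decorating wheel (it carries the wheel and the bolt), bolted down. Origin on the table, straight under the wheel's upright axis; z up; its +y axis points from the wheel's axis towards the lock bolt. Its round foot is 170 mm across; a low arm runs out along +y and carries, at x = 0, the bolt's plate and two guides (guides 24 mm wide, top 87 mm above the table, from 138 to 178 mm from the wheel's axis)
- wheel (a joint): turn of the wheel about its upright axis, rad, growing counter-clockwise seen from above, without end stops. At 0 slot_a faces the bolt (point slot_a lies on the base's +y axis), at pi or -pi slot_b does. The bearing is stiff, 0.12 N m (1.5 N at a pin), so the wheel stays where it is left
- wheel_top (a point): centre of the wheel's flat top face (head 194 mm across, aluminium), on the wheel's axis, 96 mm above the table; turns with the wheel: its +y axis points to slot_a, its +x axis to pin_a. Under the head lies the steel index plate, 250 mm across, 8 mm thick, top face 82 mm above the table, which stands out 28 mm round the head; two slots are cut into its rim
- slot_a (a point): mouth of one slot: on the rim of the index plate (125 mm from the wheel's axis), mid-width, at the plate's top face. The slot is 18 mm wide with parallel sides, open through the plate, and runs 26 mm inwards
- slot_b (a point): mouth of the other slot, opposite, the same size
- pin_a (a point): top centre of one brass bat pin: upright, 11 mm in diameter, stands 18 mm above the wheel's top face (pin top 114 mm above the table), 86 mm from the wheel's axis, a quarter turn clockwise of slot_a seen from above; fixed to the wheel
- pin_b (a point): top centre of the other brass bat pin, opposite, the same size
- bolt (a joint): travel of the lock bolt towards the wheel's axis (along the base's -y), m: 0 drawn, 0.028 fully home against its stop. It slides with 2 N friction (pushing it needs under 5 N) and stays where it is left. The index plate stops it unless a slot faces it; the round nose finds its way into a slot up to about 4 mm off line and then centres the plate
- bolt_nose (a point): tip of the bolt's round nose: steel rod 12 mm in diameter lying along the base's y at 78 mm above the table; 131 mm from the wheel's axis when drawn (6 mm clear of the plate's rim), 103 mm when home
- bolt_handle (a point): top of the bolt's handle: the rod's outer end is bent straight up, 12 mm in diameter, from the rod (78 mm) to 126 mm above the table, its middle 213 mm from the wheel's axis when drawn, 185 mm when home. The space beyond it is free
- pot: small squat clay pot, 82 mm across, 50 mm high, loose, standing on the middle of the wheel; origin at the centre of its underside
- vase: clay gourd vase, 96 mm across, 142 mm high, loose on the table; origin at the centre of its underside
- jar: white paint jar with lid, 62 mm across, 75 mm high, loose on the table; origin at the centre of its underside
- cup: clear plastic cup, 76 mm across, 95 mm high, loose on the table, empty; origin at the centre of its underside
Not all that is in view belongs to the job. Leave any green look-alike of the pot alone.

How it is judged:
By the outcome, as a careful person would: the job done as asked, in the order asked, and still so for the second after the job is handed in, with the robot touching nothing.
It also fails if it takes over 51 s, if anything falls off the work surface, if the arm or the gripper's body presses on something with over 40 N, if the wrist force passes 120 N, or if a joint passes its speed limit or range.

## Robot

A 6-joint arm with a two-finger parallel gripper is mounted at the origin on the work surface. World frame = base frame: x ahead of the robot, y to its left, z up, the work surface at z = 0. Lengths are in m, angles in degrees, forces in N, time in s.
With the tool pointing down it reaches from about 0.25 to 0.725 m from the base axis. Payload 9.7 kg.
Tool frame: the origin (TCP) lies on the centre line of the jaws, within the pads' length; the fingertips stand 19 mm ahead of it and the grasp point (between the pads) is the TCP; z points along the fingers, y is the direction in which the jaws open and shut (so a half turn about z gives the same grasp; the last joint's range is limited). The gripper opens to 85 mm and grips with 20 to 120 N. Pads are 22 mm wide; open, the fingers measure 114 mm over their backs; the gripper's body (76 mm by 85 mm) begins 54 mm behind the grasp point. The pads swing forward as they close: fully open they stand 13 mm farther back than shut.
Start: joints at [-64.859, 4.979, 10.078, 95.1, 0, 90], TCP at [0.234, -0.498, 0.211] pointing down, gripper open.
Joint ranges: [-179.16, 179.16], [-48.56, 103.87], [-65.8, 70.77], [-126.05, 130.52], [-82.76, 87.17], [-180, 180]. Speed limits (degrees/s): [127.2, 127.2, 147.25, 180, 180, 180].

## Interface

Orientations are given as [roll, pitch, yaw] about the fixed x, y, z axes, in that order (R = Rz(yaw) Ry(pitch) Rx(roll)).
In Python, from workcell import bot gives the robot as it stands.
- The arm moves only by the tool servo_tool, never from a script. Its argument "motion" is a list that holds one entry, the list of rows, each a list of 6 numbers: the shift along the tool's x, y, z in mm, then the turn, a rotation vector about the tool's x, y, z in rad. A call has 1 to 5 rows; each row shifts and turns the commanded pose from where the row before left it, along the tool's axes as they then stand; what a row does not reach is not made up. A row lasts 1/10 s, in which the tool goes at most 50 mm and 8.59 degrees, less where a joint would pass 70% of its speed; a pose out of reach is approached as far as the arm can. A call is refused whole if a number of a shift passes 50 or a number of a turn 0.15, either way. A call with a gripper value outside its range is refused whole. "gripper" is the finger opening in mm, from 0 to 85.4, set as the call begins (left out, the last holds). The fingers move at their own pace and stop on an object; "newtons" is the grip in N (left out, the last holds). Time passes only in rows, so rows that do not move let the fingers close. It gives the time, the measured TCP pose, the force and the opening at its end, in the units of the state.
- bot.get_obs(): the state, without advancing time (a new reading comes with each control period).
- bot.camera(name): name is "scene" or "top"; returns a dict with "color" (480x640x3 uint8, red, green, blue), "fx", "fy", "cx", "cy" (pixels), "R" (3x3) and "t" (3): a world point X has camera coordinates R X + t. Camera axes: x right, y down, z forward; pixel columns grow to the right and rows downward; lengths in m; the calibration is good to about 2 mm. A picture is of the moment at which its call begins. There is no depth.
- bot.job_done(): hands the job in, once; it reports no verdict.
Trained networks look in a picture, given as the dict that the camera call returned (one of the last four; its "shot" number tells which), for a name from the list of things; names that differ only in an ending like _2 or _b are one class to them, and where a whole thing is asked for, a point or a joint stands for the part that bears it (a point fixed in the world has none). Each returns a list of dicts, best first, with "confidence" (0 to 1); they miss things now and then, are a little off and sometimes report something else, mostly with a low value. They report only what shows in the picture. A call takes as long as a camera call. They do not tell look-alikes from the thing itself.
- bot.look_for(picture, label): "rect" ([left, top, width, height] in pixels, round what is visible of it).
The state is a dict: "time": time; "q": joint angles; "qd": joint speeds; "joint_efforts": joint torques, N m; "ee_pos": TCP position; "tcp_rot": TCP orientation; "wrist_force": force on the tool from outside, world axes, zero at the start; "torque": the same for the moment, N m; "opening": finger opening in m.
Only numpy, scipy, OpenCV 4.12 (cv2) and the standard library are available. Lean on these libraries where they do the work, as an engineer would, in place of code of your own. Each camera call takes 0.05 s, during which the arm holds its last target.

## Working session

There is one attempt and no reset: what is moved stays moved. The work goes in short steps, Python scripts to look and compute and a tool call to move; the robot and the scene stay as the last step left them, time stands still between calls to the robot, and variables do not carry over. Pictures are saved under pics/ and viewed, and the job is handed in when it is done.

Besides the shell and the picture viewer there is one more tool, called after "Emit:" by a JSON object that holds its "fn" and its "kwargs". servo_tool: Moves the arm, as the interface text tells. Its arguments: {"type":"object","properties":{"motion":{"type":"array","items":{"type":"array","items":{"type":"array","items":{"type":"number"}}}},"gripper":{"type":"number"},"newtons":{"type":"number"}},"required":["motion"]}

```bash
mkdir -p pics; ls
cat > h.py <<'E'
import numpy as np, cv2
from workcell import bot
def save(p,n): cv2.imwrite('pics/'+n, p['color'][:,:,::-1])
def ray(p,u,v,z):
    d=np.array([(u-p['cx'])/p['fx'],(v-p['cy'])/p['fy'],1.0]);R=np.array(p['R']);t=np.array(p['t'])
    c=-R.T@t; w=R.T@d; s=(z-c[2])/w[2]; return c+s*w
def proj(p,X):
    c=np.array(p['R'])@np.array(X)+np.array(p['t']); return p['fx']*c[0]/c[2]+p['cx'],p['fy']*c[1]/c[2]+p['cy']
E
python3 - <<'E'
from h import *
for n in ('top','scene'):
    p=bot.camera(n); save(p,n+'0.png')
    print(n,p['fx'],p['cx'],p['cy'],-np.array(p['R']).T@np.array(p['t']),np.round(p['R'],3).tolist())
    for l in ['wheel_base','wheel','wheel_top','slot_a','pin_a','bolt','bolt_nose','bolt_handle','pot','vase','jar','cup']:
        try: print(l,[(np.round(d['rect']).tolist(),round(d['confidence'],2)) for d in bot.look_for(p,l)][:4])
        except Exception as e: print(l,e)
o=bot.get_obs();print(o)
E
```

```text
pics
top 441.16155015910834 314.21031850039486 238.89503823219155 [ 0.36035557 -0.00375098  1.16976148] [[-0.008, -1.0, -0.012], [-0.983, 0.01, -0.184], [0.184, 0.01, -0.983]]
wheel_base [([257.0, 188.0, 140.0, 100.0], 0.6), ([299.0, 186.0, 97.0, 101.0], 0.4)]
wheel [([298.0, 187.0, 100.0, 100.0], 0.71)]
wheel_top [([297.0, 190.0, 98.0, 97.0], 0.55), ([260.0, 242.0, 36.0, 11.0], 0.42)]
slot_a [([295.0, 187.0, 102.0, 101.0], 0.68)]
pin_a [([297.0, 191.0, 101.0, 96.0], 0.75), ([258.0, 244.0, 29.0, 9.0], 0.22)]
bolt [([258.0, 244.0, 34.0, 10.0], 0.62)]
bolt_nose [([258.0, 185.0, 139.0, 103.0], 0.64), ([263.0, 243.0, 32.0, 8.0], 0.43), ([464.0, 272.0, 28.0, 30.0], 0.21)]
bolt_handle [([255.0, 245.0, 35.0, 9.0], 0.45)]
pot [([332.0, 216.0, 31.0, 35.0], 0.95), ([404.0, 193.0, 31.0, 28.0], 0.71), ([340.0, 145.0, 34.0, 28.0], 0.7), ([319.0, 305.0, 33.0, 29.0], 0.69)]
vase [([458.0, 204.0, 50.0, 39.0], 0.89)]
jar [([463.0, 275.0, 28.0, 23.0], 0.55), ([257.0, 240.0, 37.0, 13.0], 0.34)]
cup [([134.0, 258.0, 38.0, 27.0], 0.89)]
scene 565.8222250489255 336.16929384473593 239.9852911710208 [ 0.876
[... 772 characters left out ...]
48.0], 0.58), ([337.0, 176.0, 22.0, 38.0], 0.18)]
{'time': 1.3, 'q': array([-6.48583865e+01,  4.97780289e+00,  1.00787532e+01,  9.50992291e+01,
       -8.24252527e-04,  8.99983980e+01]), 'qd': array([ 0.01151186,  0.00550016,  0.00747715, -0.11681465,  0.05981395,
        0.03168517]), 'joint_efforts': array([-4.21005534e-03, -5.20103180e+01,  4.64859545e+01,  1.56058410e-03,
       -2.44217172e-04,  9.83768587e-06]), 'ee_pos': array([ 0.23366788, -0.49789617,  0.21109951]), 'tcp_rot': array([1.79998279e+02, 8.24300650e-04, 2.51432155e+01]), 'wrist_force': array([-0.14045015,  0.35398536, -1.11867603]), 'torque': array([-0.00240243,  0.02907779, -0.00765534]), 'opening': 0.08559512192365358}
```

Run:
```python
import cv2
a=cv2.imread('pics/top0.png')[170:310,240:420]; cv2.imwrite('pics/top0z.png',cv2.resize(a,None,fx=4,fy=4,interpolation=cv2.INTER_CUBIC))
a=cv2.imread('pics/scene0.png')[160:335,240:400]; cv2.imwrite('pics/scene0z.png',cv2.resize(a,None,fx=3.4,fy=3.4,interpolation=cv2.INTER_CUBIC))
```

```text
(no output)
```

View pics/top0.png

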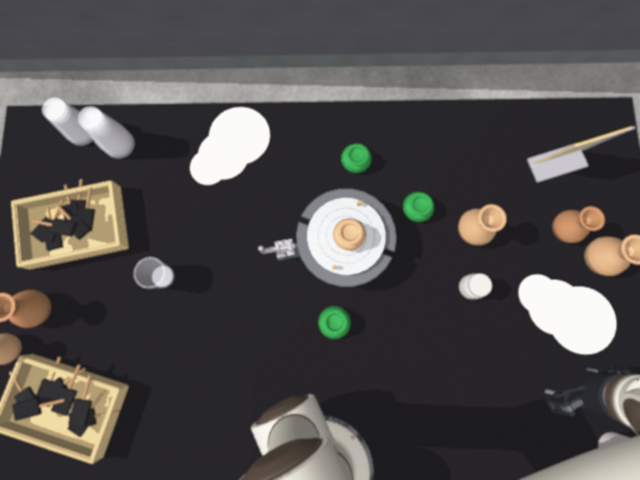

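View pics/scene0.png

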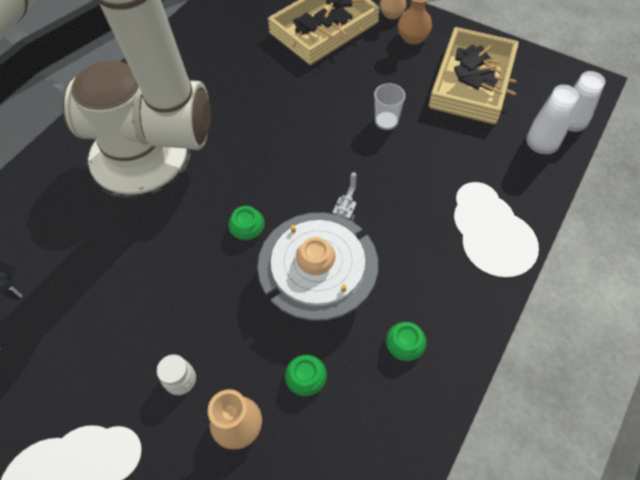

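```bash
sleep 0.1
```

```text
(no output)
```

View pics/top0z.png

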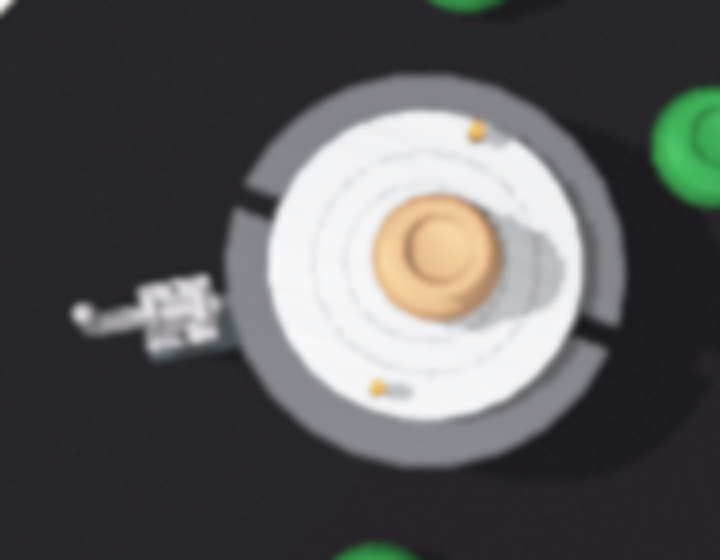

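View pics/scene0z.png

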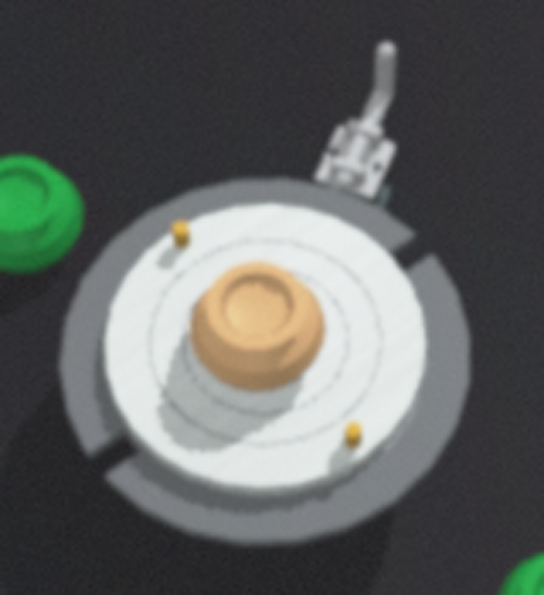

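```bash
cat > meas.py <<'E'
from h import *
from scipy.optimize import least_squares
def pins(p,win):
    x0,x1,y0,y1=win
    a=p['color'][y0:y1,x0:x1].astype(np.float32); hsv=cv2.cvtColor(a/255,cv2.COLOR_RGB2HSV)
    w=np.clip(hsv[...,1]-0.25,0,1)*(hsv[...,0]>28)*(hsv[...,0]<55)*(hsv[...,2]>.45)
    n,l,s,c=cv2.connectedComponentsWithStats((w>0).astype(np.uint8))
    out=[]
    for i in range(1,n):
        m=(l==i); W=w*m; 
        if W.sum()<0.5: continue
        yy,xx=np.mgrid[y0:y1,x0:x1]; out.append((round((W*xx).sum()/W.sum(),2),round((W*yy).sum()/W.sum(),2),int(s[i,4]),round(float(W.sum()),1)))
    return out
E
python3 - <<'E'
from meas import *
import sys
for n,win in (('top',(285,405,180,295)),('scene',(250,385,205,325))):
    p=bot.camera(n)
    print(n,pins(p,win))
    x0,x1,y0,y1=win
    g=p['color'][y0:y1,x0:x1]; h=cv2.cvtColor(g,cv2.COLOR_RGB2HSV)
    m=((h[...,2]>185)&(h[...,1]<40)).astype(np.uint8)
    c=max(cv2.findContours(m,cv2.RETR_EXTERNAL,cv2.CHAIN_APPROX_NONE)[0],key=cv2.contourArea)
    c=cv2.convexHull(c); e=cv2.fitEllipse(c); print('head ellipse',e, 'ctr',e[0][0]+x0,e[0][1]+y0)
    # fit circle in world at z=.096
    P=np.array([ray(p,u+x0,v+y0,.096)[:2] for u,v in c[:,0]])
    f=least_squares(lambda q:np.hypot(P[:,0]-q[0],P[:,1]-q[1])-q[2],[.4,-.1,.1],loss='soft_l1',f_scale=.001); print(f.x)
    for u,v,_,_ in pins(p,win): print(ray(p,u,v,.108)[:2]-f.x[:2])
    # plate outer
    m=((h[...,2]>75)).astype(np.uint8)
    k=cv2.morphologyEx(m,cv2.MORPH_OPEN,np.ones((25,25)))
    cv2.imwrite(f'pics/mask_{n}.png',m*255)
print(bot.get_obs()['time'])
p=bot.camera('top')
X=lambda a,b,z: np.round(ray(p,(a+.5)/4-.5+240,(b+.5)/4-.5+170,z),4)
print('handle',X(84,314,.126)); print('slot a',X(242,197,.082),'far slot',X(615,340,.082)); print('plate L R',X(225,270,.082),X(627,270,.082),X(425,73,.082),X(425,467,.082))
E
```

```text
top [(np.float64(358.69), np.float64(202.36), 18, 2.8), (np.float64(348.48), np.float64(234.15), 705, 83.5), (np.float64(333.92), np.float64(266.72), 10, 1.6)]
head ellipse ((60.673179626464844, 55.86962890625), (76.9076156616211, 78.34171295166016), 100.58938598632812) ctr 345.67317962646484 235.86962890625
[ 0.5694985  -0.07034086  0.09702746]
[ 0.08054689 -0.03349173]
[ 0.0003397  -0.00633691]
[-0.07957222  0.03066021]
scene [(np.float64(292.6), np.float64(227.94), 32, 7.1), (np.float64(315.31), np.float64(255.9), 1110, 163.8), (np.float64(343.39), np.float64(287.28), 26, 6.4)]
head ellipse ((67.55286407470703, 56.2063102722168), (83.02400207519531, 94.08071899414062), 87.41804504394531) ctr 317.55286407470703 261.2063102722168
[ 0.57208362 -0.07186091  0.09639624]
[-0.08031951  0.0321628 ]
[-0.00472216 -0.00069142]
[ 0.07963784 -0.03284903]
1.4
handle [0.5343 0.1361 0.126 ]
slot a [0.6157 0.0429 0.082 ] far slot [ 0.5219 -0.1888  0.082 ]
plate L R [0.5688 0.0537 0.082 ] [ 0.5661 -0.1981  0.082 ] [ 0.6959 -0.0745  0.082 ] [ 0.4443 -0.0691  0.082 ]
```

```bash
cat >> h.py <<'E'
def plan(tgt,yaw,n,o=None):
    "rows for n equal world steps to tgt with yaw, tool pointing down"
    o=o or bot.get_obs(); p=o['ee_pos']; y=o['tcp_rot'][2]; d=(np.array(tgt)-p)/n*1000; dy=(yaw-y)/n
    for i in range(n):
        a=np.radians(y+dy*i); x=np.array([np.cos(a),np.sin(a),0]); yy=np.array([np.sin(a),-np.cos(a),0])
        print([round(float(v),1) for v in (d@x,d@yy,-d[2])],round(float(-np.radians(dy)),4))
E
python3 - <<'E'
from h import *
p=bot.camera('scene'); t=bot.camera('top')
S=lambda a,b,z: ray(p,(a+.5)/3.4-.5+240,(b+.5)/3.4-.5+160,z)[:2]
T=lambda a,b,z: ray(t,(a+.5)/4-.5+240,(b+.5)/4-.5+170,z)[:2]
cs=np.array([.5721,-.0719]); ct=np.array([.5695,-.0703])
ang=lambda v:(np.round(np.degrees(np.arctan2(v[1],v[0])),1),np.round(np.hypot(*v),4))
print('handle',S(387,48,.124),ang(S(387,48,.124)-cs),ang(T(84,314,.124)-ct))
print('guide near/far mid scene',ang(S(347,182,.087)-cs),ang(S(365,125,.087)-cs),'top',ang(T(212,312,.087)-ct),ang(T(143,317,.087)-ct))
print('slots scene',ang(S(425,247,.082)-cs),ang(S(96,466,.082)-cs),'top',ang(T(242,197,.082)-ct),ang(T(614,340,.082)-ct))
for n,u,v in (('pot',347.5,233),('jar',477,286),('vase',483,223),('g1',335,319),('g2',356,159),('g3',419,207)): print(n,ray(t,u,v,.04)[:2].round(3))
plan([.492,-.008,.2],-5.7,14)
E
```

```text
handle [0.53791204 0.13701858] (np.float64(99.3), np.float64(0.2117)) (np.float64(99.6), np.float64(0.2096))
guide near/far mid scene (np.float64(97.4), np.float64(0.1292)) (np.float64(99.4), np.float64(0.1746)) top (np.float64(102.1), np.float64(0.1348)) (np.float64(100.0), np.float64(0.1775))
slots scene (np.float64(66.9), np.float64(0.1236)) (np.float64(-111.6), np.float64(0.1253)) top (np.float64(67.8), np.float64(0.1223)) (np.float64(-112.0), np.float64(0.1271))
pot [ 0.586 -0.079]
jar [ 0.445 -0.405]
vase [ 0.609 -0.433]
g1 [ 0.366 -0.043]
g2 [ 0.789 -0.106]
g3 [ 0.654 -0.269]
[31.6, -23.8, 0.8] 0.0384
[30.6, -25.0, 0.8] 0.0384
[29.6, -26.2, 0.8] 0.0384
[28.6, -27.3, 0.8] 0.0384
[27.5, -28.4, 0.8] 0.0384
[26.4, -29.4, 0.8] 0.0384
[25.3, -30.4, 0.8] 0.0384
[24.1, -31.4, 0.8] 0.0384
[22.9, -32.3, 0.8] 0.0384
[21.6, -33.1, 0.8] 0.0384
[20.3, -33.9, 0.8] 0.0384
[19.0, -34.7, 0.8] 0.0384
[17.7, -35.4, 0.8] 0.0384
[16.3, -36.1, 0.8] 0.0384
```

The top picture shows the wheel centred near (346,237), the slots at (300,219) and (393,255), the pins at (359,202) and (334,267), and the handle at (261,248). The wheel needs about +32°, so I'll push the near pin in −y.

Emit:
{"fn": "servo_tool", "kwargs": {"motion": [[[31.6,-23.8,0.8,0,0,0.0384],[30.6,-25,0.8,0,0,0.0384],[29.6,-26.2,0.8,0,0,0.0384],[28.6,-27.3,0.8,0,0,0.0384],[27.5,-28.4,0.8,0,0,0.0384]]], "gripper": 0, "newtons": 20}}

```text
time: 2.05
ee_pos: [0.3262, -0.3216, 0.2072]
tcp_rot: [180.0, -0.0, 14.0]
wrist_force: [-0.1, -0.5, 0.5]
opening: 0.0125
```

Emit:
{"fn": "servo_tool", "kwargs": {"motion": [[[26.4,-29.4,0.8,0,0,0.0384],[25.3,-30.4,0.8,0,0,0.0384],[24.1,-31.4,0.8,0,0,0.0384],[22.9,-32.3,0.8,0,0,0.0384],[21.6,-33.1,0.8,0,0,0.0384]]]}}

```text
time: 2.55
ee_pos: [0.4185, -0.1465, 0.2033]
tcp_rot: [180.0, -0.0, 3.0]
wrist_force: [0.9, -1.3, 1.1]
opening: 0.0002
```

Emit:
{"fn": "servo_tool", "kwargs": {"motion": [[[20.3,-33.9,0.8,0,0,0.0384],[19,-34.7,0.8,0,0,0.0384],[17.7,-35.4,0.8,0,0,0.0384],[16.3,-36.1,0.8,0,0,0.0384],[0,0,0,0,0,0]]]}}

```text
time: 3.05
ee_pos: [0.4914, -0.0275, 0.1992]
tcp_rot: [-179.0, 0.0, -3.7]
wrist_force: [-0.4, -0.6, -1.1]
opening: -0.0003
```

Run:
```python
from h import *
o=bot.get_obs(); print(o['time'],o['ee_pos'],o['tcp_rot'],o['opening'],o['wrist_force'])
plan([.492,-.008,.122],-5.7,4)
p=bot.camera('scene'); a=p['color'][130:330,200:440,::-1]; cv2.imwrite('pics/s1.png',cv2.resize(a,None,fx=3,fy=3,interpolation=cv2.INTER_CUBIC))
```

```text
3.05 [ 0.49144433 -0.0275481   0.19922495] [-1.79032066e+02  4.63056152e-02 -3.73029999e+00] -0.0003172340044338075 [-0.39210112 -0.63031979 -1.14786894]
[-0.2, -4.9, 19.3] 0.0086
[-0.2, -4.9, 19.3] 0.0086
[-0.3, -4.9, 19.3] 0.0086
[-0.3, -4.9, 19.3] 0.0086
```

View pics/s1.png

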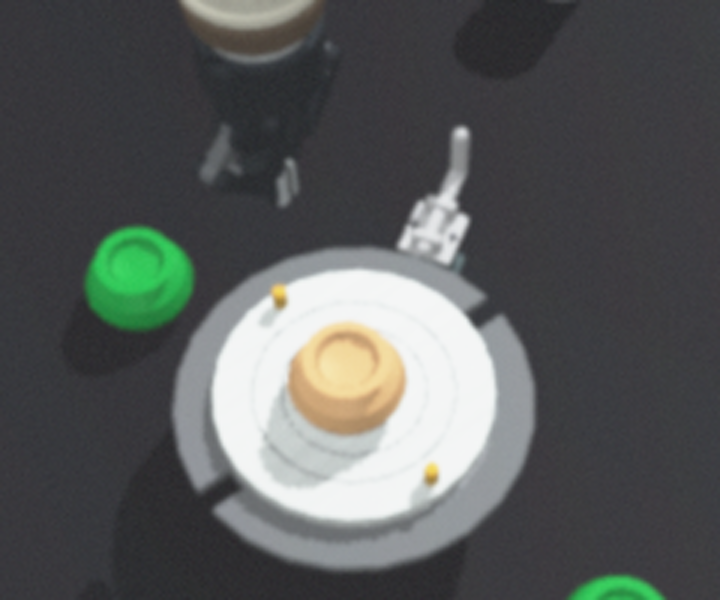

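Emit:
{"fn": "servo_tool", "kwargs": {"motion": [[[0,0,0,0,0,0],[0,0,0,0,0,0]]]}}

```text
time: 3.3
ee_pos: [0.4899, -0.03, 0.2001]
tcp_rot: [-179.1, 0.0, -4.0]
wrist_force: [-0.2, -0.8, 1.1]
opening: 0.0
```

Run:
```python
from h import *
o=bot.get_obs(); print(o['time'],o['ee_pos'],o['tcp_rot'],o['opening'],o['wrist_force'])
plan([.492,-.008,.128],-5.5,3)
p=bot.camera('scene'); q=bot.camera('top')
a=p['color'][130:330,200:440,::-1]; cv2.imwrite('pics/s2.png',cv2.resize(a,None,fx=3,fy=3,interpolation=cv2.INTER_CUBIC))
```

```text
3.3 [ 0.4898625  -0.03003095  0.20010114] [-1.79083284e+02  5.94841998e-03 -4.02440412e+00] 3.107398014666246e-06 [-0.1528065  -0.80214998  1.14527929]
[0.2, -7.4, 24.0] 0.0086
[0.1, -7.4, 24.0] 0.0086
[0.1, -7.4, 24.0] 0.0086
```

View pics/s2.png

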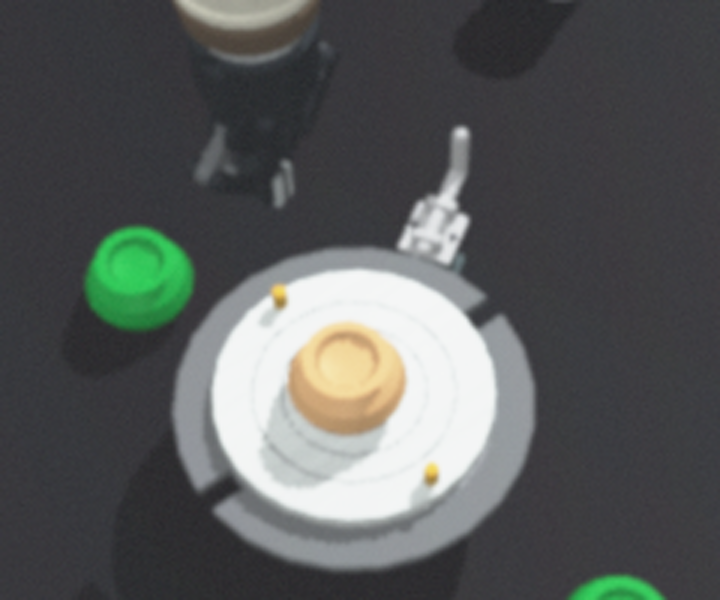

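Run:
```python
from h import *
p=bot.camera('scene')
for X in ([.4899,-.03,.2],[.4899,-.03,.181],[.4899,-.03,.254],[.4899,-.045,.181],[.4899,-.015,.181]): 
    u,v=proj(p,X); print(X,((u-200)*3,(v-130)*3))
o=bot.get_obs(); print(o['time'],o['q'].round(1),o['ee_pos'])
```

```text
[0.4899, -0.03, 0.2] (np.float64(274.8771656495668), np.float64(208.22860643478072))
[0.4899, -0.03, 0.181] (np.float64(276.64731068400886), np.float64(224.42308585911863))
[0.4899, -0.03, 0.254] (np.float64(269.5476279429872), np.float64(159.470404676669))
[0.4899, -0.045, 0.181] (np.float64(264.4143514770419), np.float64(240.74887728012249))
[0.4899, -0.015, 0.181] (np.float64(288.73847345080657), np.float64(208.2865323050347))
3.45 [ -4.1  -3.3   0.4  93.8   0.9 179.9] [ 0.49004393 -0.02994081  0.20014691]
```

Emit:
{"fn": "servo_tool", "kwargs": {"motion": [[[0,0,0,-0.016,0,0],[0,0,0,0,0,-0.14],[0,0,0,0,0,-0.14],[0,0,0,0,0,-0.14],[0,0,0,0,0,-0.14]]]}}

```text
time: 3.95
ee_pos: [0.49, -0.0322, 0.2]
tcp_rot: [-179.9, -0.0, 28.7]
wrist_force: [0.1, 0.1, -0.3]
opening: 0.0002
```

Emit:
{"fn": "servo_tool", "kwargs": {"motion": [[[0,0,0,0,0,-0.14],[0,0,0,0,0,-0.14],[0,0,0,0,0,-0.14],[0,0,0,0,0,-0.14],[0,0,0,0,0,-0.14]]]}}

```text
time: 4.45
ee_pos: [0.49, -0.0322, 0.2]
tcp_rot: [-180.0, -0.1, 68.8]
wrist_force: [0.2, -0.1, 0.9]
opening: 0.0002
```

Emit:
{"fn": "servo_tool", "kwargs": {"motion": [[[0,0,0,0,0,-0.14],[0,0,0,0,0,-0.14],[0,0,0,0,0,0],[0,0,0,0,0,0]]]}}

```text
time: 4.85
ee_pos: [0.4901, -0.032, 0.2]
tcp_rot: [-180.0, -0.1, 84.3]
wrist_force: [0.3, 1.3, 0.3]
opening: 0.0003
```

Run:
```python
from h import *
o=bot.get_obs(); print(o['time'],o['ee_pos'],o['tcp_rot'],o['opening'],o['q'].round(1))
plan([.491,-.008,.2],84.3,1)
```

```text
4.85 [ 0.49009235 -0.03203057  0.19997954] [-1.79991286e+02 -1.04246196e-01  8.42504375e+01] 0.0003142145962766348 [-3.8 -3.3  0.5 93.8  0.1 91.9]
[24.0, -1.5, -0.0] -0.0009
```

Emit:
{"fn": "servo_tool", "kwargs": {"motion": [[[24,-1.5,0,0,0,0],[0,0,30,0,0,0],[0,0,30,0,0,0],[0,0,10,0,0,0],[0,0,0,0,0,0]]]}}

```text
time: 5.35
ee_pos: [0.4901, -0.0078, 0.1289]
tcp_rot: [-179.8, -0.1, 84.4]
wrist_force: [0.3, 0.2, 0.6]
opening: -0.0001
```

Emit:
{"fn": "servo_tool", "kwargs": {"motion": [[[0,0,4,0,0,0],[0,0,4,0,0,0],[0,0,0,0,0,0]]]}}

```text
time: 5.65
ee_pos: [0.4912, -0.0078, 0.1223]
tcp_rot: [180.0, -0.1, 84.5]
wrist_force: [-0.4, -0.1, -0.1]
opening: 0.0001
```

Run:
```python
from h import *
o=bot.get_obs(); print(o['time'],o['ee_pos'],o['tcp_rot'],o['wrist_force'])
p=bot.camera('scene')
a=p['color'][130:330,200:440,::-1]; cv2.imwrite('pics/s3.png',cv2.resize(a,None,fx=3,fy=3,interpolation=cv2.INTER_CUBIC))
p=bot.camera('top')
a=p['color'][170:310,240:420,::-1]; cv2.imwrite('pics/t3.png',cv2.resize(a,None,fx=4,fy=4,interpolation=cv2.INTER_CUBIC))
```

```text
5.65 [ 0.49120356 -0.00775642  0.12232769] [ 1.79978825e+02 -1.26548822e-01  8.44641333e+01] [-0.41172968 -0.11497692 -0.10585979]
```

View pics/s3.png

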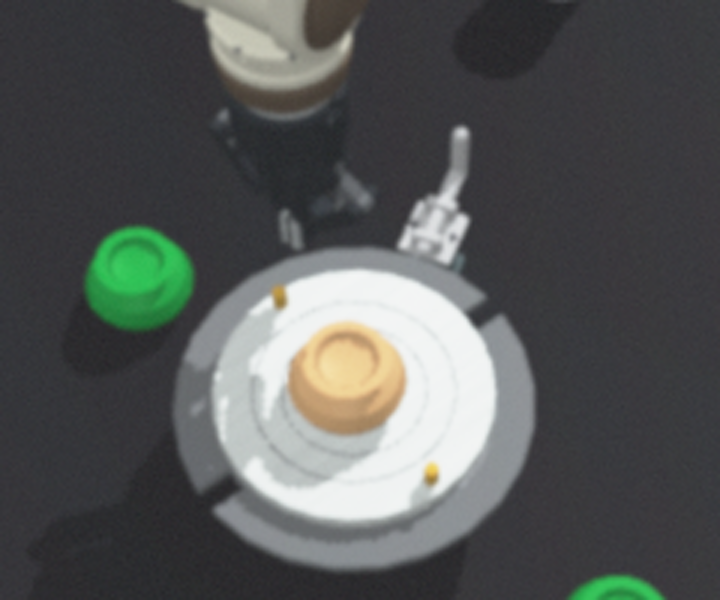

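View pics/t3.png

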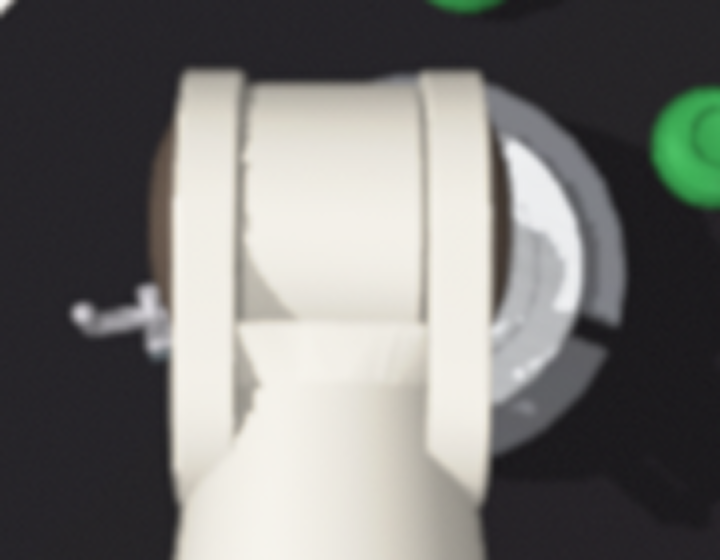

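Emit:
{"fn": "servo_tool", "kwargs": {"motion": [[[-8,0,0,0,0,0],[-6,0,0,0,0,0],[-6,0,0,0,0,0],[-6,0,0,0,0,0],[-4,0,0,0,0,0]]]}}

```text
time: 6.25
ee_pos: [0.488, -0.0382, 0.1219]
tcp_rot: [-180.0, -0.1, 84.5]
wrist_force: [0.6, -0.9, -0.7]
opening: 0.0001
```

```bash
cat >> meas.py <<'E'
def snap(n):
    p=bot.camera('scene'); P=pins(p,(250,385,205,325))
    a=p['color'][130:330,200:440,::-1]; cv2.imwrite('pics/'+n,cv2.resize(a,None,fx=3,fy=3,interpolation=cv2.INTER_CUBIC))
    c=np.array([.57208362,-.07186091])
    for u,v,s,w in P:
        d=ray(p,u,v,.108)[:2]-c; print((u,v),'ang',np.degrees(np.arctan2(d[1],d[0])).round(1),'r',np.hypot(*d).round(4),s)
    o=bot.get_obs(); print(o['time'],o['ee_pos'].round(4),o['tcp_rot'].round(2),o['wrist_force'].round(1)); return p
E
python3 -c "
from meas import *
snap('s4.png')"
```

```text
(np.float64(292.6), np.float64(227.95)) ang 158.2 r 0.0865 31
(np.float64(315.24), np.float64(256.37)) ang -158.4 r 0.0046 1099
(np.float64(343.39), np.float64(287.36)) ang -22.5 r 0.0863 26
6.3 [ 0.488  -0.0385  0.1219] [-1.7998e+02 -1.1000e-01  8.4450e+01] [-0.3  0.   0.3]
```

View pics/s4.png

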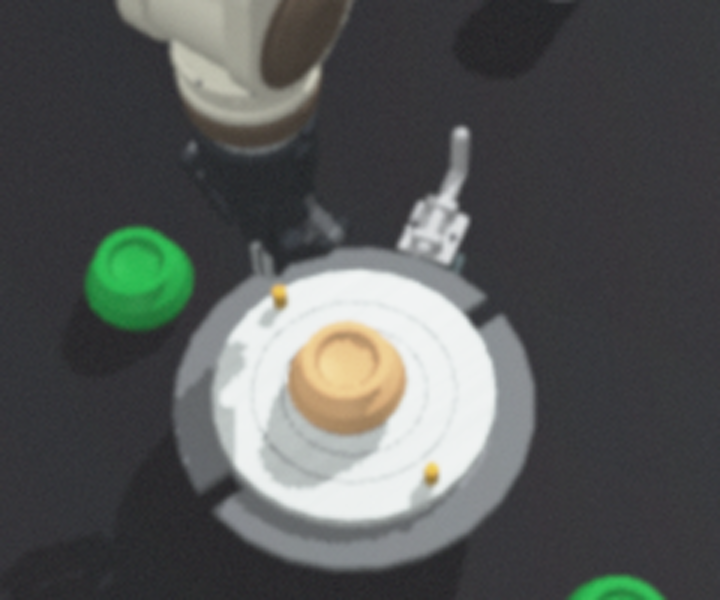

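Run:
```python
from meas import *
p=bot.camera('scene'); q=bot.camera('top')
for X in ([.488,-.0385,.122],[.488,-.0385,.103],[.488,-.0385,.176],[.488,-.0385,.25],[.49,-.04,.108]):
    u,v=proj(p,X); print(X,((u-200)*3,(v-130)*3),proj(q,X))
save(q,'t4.png'); save(p,'s4f.png')
```

```text
[0.488, -0.0385, 0.122] (np.float64(272.91147207634157), np.float64(279.6243384852012)) (np.float64(333.62523171561173), np.float64(266.81364370959756))
[0.488, -0.0385, 0.103] (np.float64(274.613308618948), np.float64(293.9607837134507)) (np.float64(333.38136880150137), np.float64(267.76388372240376))
[0.488, -0.0385, 0.176] (np.float64(267.8039394332767), np.float64(236.597960712959)) (np.float64(334.3680522696798), np.float64(263.91915761938856))
[0.488, -0.0385, 0.25] (np.float64(260.07646219130754), np.float64(171.50090147226436)) (np.float64(335.52412489704994), np.float64(259.4143870918787))
[0.49, -0.04, 0.108] (np.float64(275.43211593747657), np.float64(293.04431257887245)) (np.float64(334.05157132051676), np.float64(266.6884029898323))
```

View pics/t4.png

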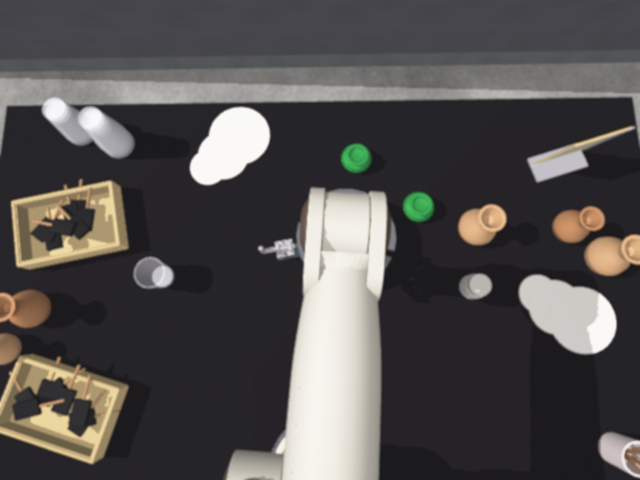

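View pics/s4f.png

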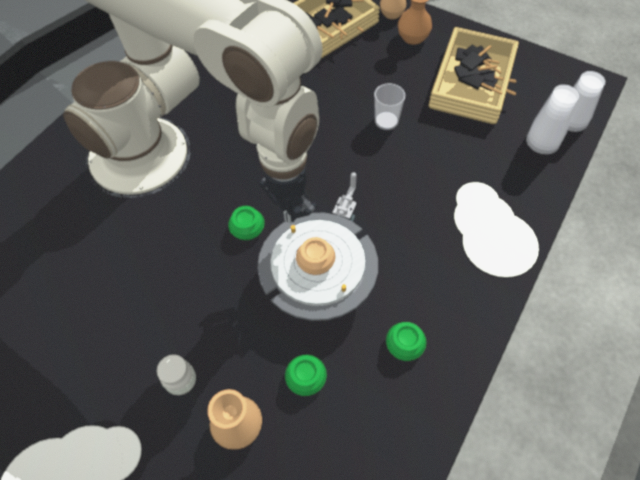

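Run:
```python
import cv2,numpy as np
a=cv2.imread('pics/s4f.png')[180:250,250:335].astype(float)
a=np.clip((a/255)**.45*255,0,255).astype(np.uint8)
cv2.imwrite('pics/s4g.png',cv2.resize(a,None,fx=8,fy=8,interpolation=cv2.INTER_CUBIC))
```

```text
(no output)
```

View pics/s4g.png

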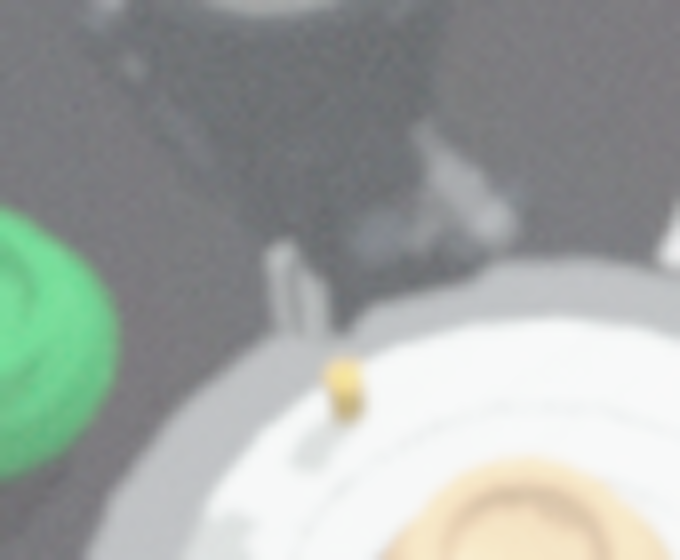

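Run:
```python
from meas import *
p=bot.camera('scene')
for z in (.1,.11,.12,.13,.14): print(z,ray(p,289.4,222,z).round(4),ray(p,293,222,z).round(4), ray(p,285,212,z+.01).round(4))
for z in(.096,.105,.114): print(proj(p,[.490,-.040,z]))
```

```text
0.1 [ 0.4749 -0.0268  0.1   ] [ 0.4815 -0.0229  0.1   ] [ 0.4573 -0.0154  0.11  ]
0.11 [ 0.4789 -0.0317  0.11  ] [ 0.4854 -0.0279  0.11  ] [ 0.4615 -0.0205  0.12  ]
0.12 [ 0.4828 -0.0367  0.12  ] [ 0.4893 -0.0329  0.12  ] [ 0.4656 -0.0256  0.13  ]
0.13 [ 0.4868 -0.0416  0.13  ] [ 0.4931 -0.0379  0.13  ] [ 0.4698 -0.0307  0.14  ]
0.14 [ 0.4907 -0.0466  0.14  ] [ 0.497  -0.0428  0.14  ] [ 0.4739 -0.0358  0.15  ]
(np.float64(292.1602279462328), np.float64(230.64845517895478))
(np.float64(291.8986583976195), np.float64(228.42805113865194))
(np.float64(291.63363919017826), np.float64(226.17836373398208))
```

Emit:
{"fn": "servo_tool", "kwargs": {"motion": [[[15,0,0,0,0,0],[15,0,0,0,0,0],[0,0,4,0,0,0],[0,0,2,0,0,0],[0,0,0,0,0,0]]]}}

```text
time: 6.95
ee_pos: [0.4906, -0.0079, 0.1154]
tcp_rot: [-179.9, -0.1, 84.5]
wrist_force: [-0.1, -0.3, -0.2]
opening: 0.0
```

```bash
cat >> meas.py <<'E'
def zoom(p,n,x0,y0,w=85,h=70,g=.45):
    a=p['color'][y0:y0+h,x0:x0+w,::-1].astype(float); a=np.clip((a/255)**g*255,0,255).astype(np.uint8)
    cv2.imwrite('pics/'+n,cv2.resize(a,None,fx=8,fy=8,interpolation=cv2.INTER_CUBIC))
E
python3 - <<'E'
from meas import *
p=snap('s5.png'); zoom(p,'s5g.png',255,165)
q=bot.get_obs()['ee_pos']
for d in ([0,0,0],[0,0,-.019],[-.0145,-.011,0],[-.0145,-.011,-.019],[.0145,-.011,-.019],[.0145,-.011,0]): u,v=proj(p,q+d); print(d,((u-255)*8,(v-165)*8))
E
```

```text
(np.float64(292.64), np.float64(228.25)) ang 158.4 r 0.0859 27
(np.float64(315.16), np.float64(256.42)) ang -156.7 r 0.0047 1096
(np.float64(343.39), np.float64(287.39)) ang -22.5 r 0.0863 26
7.0 [ 0.4908 -0.008   0.1157] [-1.7996e+02 -1.2000e-01  8.4480e+01] [ 0.2 -0.4  0.4]
[0, 0, 0] (np.float64(360.5974261583665), np.float64(398.044007341467))
[0, 0, -0.019] (np.float64(364.07780510879365), np.float64(436.6197901765365))
[-0.0145, -0.011, 0] (np.float64(291.6101835668969), np.float64(404.8452713966976))
[-0.0145, -0.011, -0.019] (np.float64(296.03245491864845), np.float64(443.3670059941751))
[0.0145, -0.011, -0.019] (np.float64(388.4277189423501), np.float64(490.35173271015606))
[0.0145, -0.011, 0] (np.float64(385.2604117432147), np.float64(452.2468853819171))
```

View pics/s5g.png

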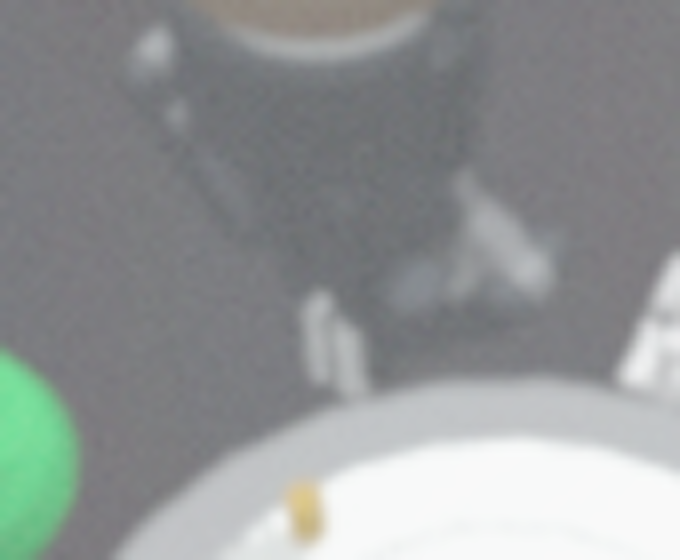

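Emit:
{"fn": "servo_tool", "kwargs": {"motion": [[[0,0,3,0,0,0],[0,0,3,0,0,0],[0,0,0,0,0,0]]]}}

```text
time: 7.3
ee_pos: [0.4907, -0.0078, 0.1094]
tcp_rot: [-179.9, -0.1, 84.5]
wrist_force: [-0.5, 0.6, -0.3]
opening: -0.0002
```

Run:
```python
from meas import *
p=snap('s6.png'); zoom(p,'s6g.png',255,165)
q=bot.get_obs()['ee_pos']
for d in ([0,0,0],[0,-.011,0],[0,-.011,-.01],[0,-.011,-.019]): u,v=proj(p,q+d); print(d,((u-255)*8,(v-165)*8))
```

```text
(np.float64(292.59), np.float64(228.31)) ang 158.5 r 0.0858 27
(np.float64(315.19), np.float64(256.31)) ang -159.9 r 0.0047 1095
(np.float64(343.39), np.float64(287.35)) ang -22.5 r 0.0863 26
7.35 [ 0.4908 -0.0078  0.1096] [-1.7996e+02 -1.2000e-01  8.4480e+01] [-0.3  0.1 -0.7]
[0, 0, 0] (np.float64(362.11033959339466), np.float64(409.84408364184696))
[0, -0.011, 0] (np.float64(339.9110597345584), np.float64(440.18646572504645))
[0, -0.011, -0.01] (np.float64(341.90281194017643), np.float64(460.30953333672824))
[0, -0.011, -0.019] (np.float64(343.67103889293367), np.float64(478.1742809809223))
```

View pics/s6g.png

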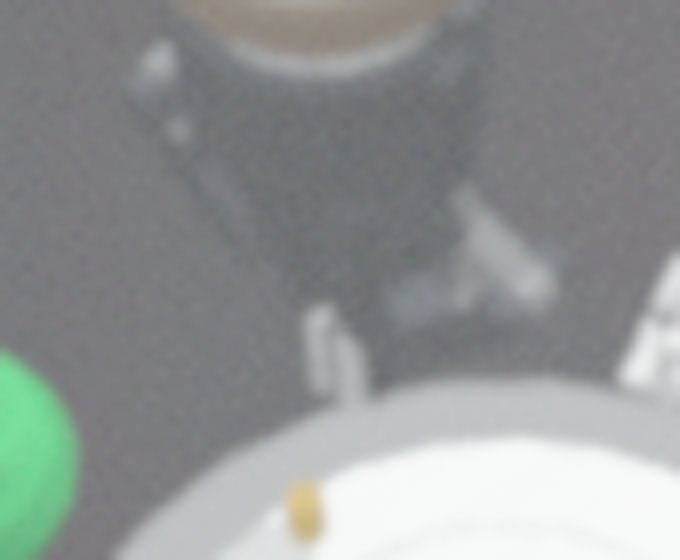

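Run:
```python
from meas import *
a=cv2.imread('pics/scene0.png').astype(float)
p=bot.camera('scene'); b=p['color'][:,:,::-1].astype(float)
d=np.clip(128+(b-a).mean(2)*3,0,255).astype(np.uint8)[165:235,255:340]
cv2.imwrite('pics/d6.png',cv2.resize(d,None,fx=8,fy=8,interpolation=cv2.INTER_CUBIC))
```

View pics/d6.png

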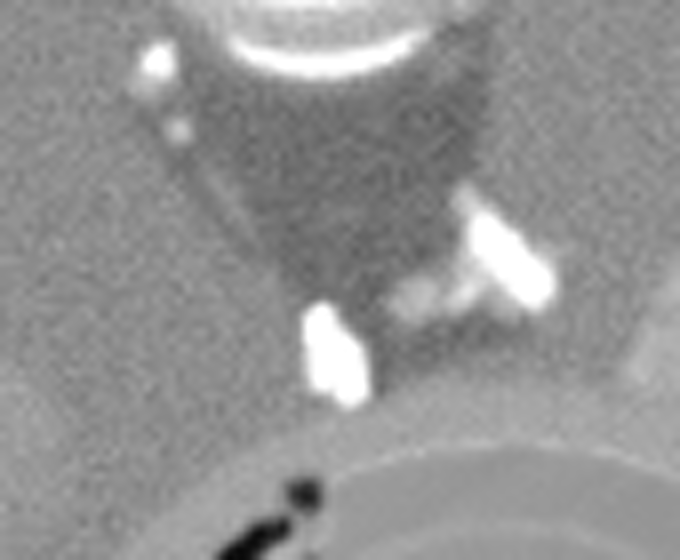

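Emit:
{"fn": "servo_tool", "kwargs": {"motion": [[[0,0,3,0,0,0],[0,0,2,0,0,0],[0,0,0,0,0,0]]]}}

```text
time: 7.7
ee_pos: [0.4908, -0.0076, 0.1045]
tcp_rot: [-180.0, -0.1, 84.5]
wrist_force: [-0.5, -0.7, 0.5]
opening: -0.0001
```

```bash
cat >> meas.py <<'E'
def diff(n,x0=255,y0=165,w=85,h=70):
    a=cv2.imread('pics/scene0.png').astype(float)
    p=bot.camera('scene'); b=p['color'][:,:,::-1].astype(float)
    d=np.clip(128+(b-a).mean(2)*3,0,255).astype(np.uint8)[y0:y0+h,x0:x0+w]
    cv2.imwrite('pics/'+n,cv2.resize(d,None,fx=8,fy=8,interpolation=cv2.INTER_CUBIC)); return p
E
python3 - <<'E'
from meas import *
p=diff('d7.png')
o=bot.get_obs();print(o['time'],o['ee_pos'],o['wrist_force'])
E
```

```text
7.75 [ 0.4908371  -0.00761082  0.10474803] [ 0.26665275 -1.27306754 -0.43241077]
```

View pics/d7.png

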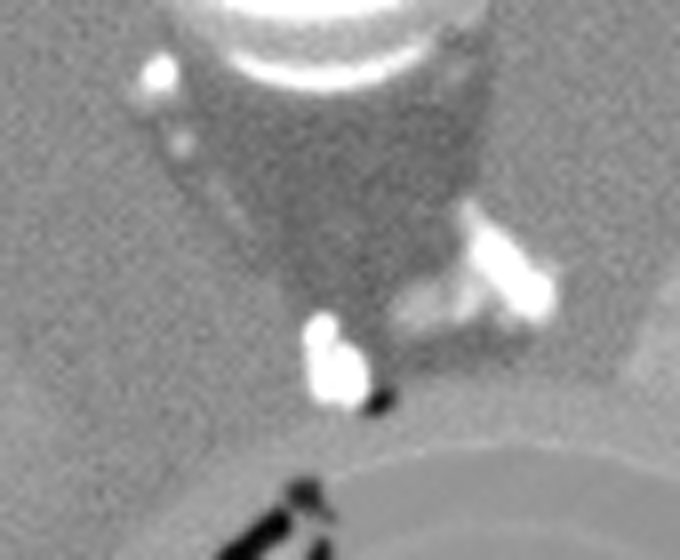

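Emit:
{"fn": "servo_tool", "kwargs": {"motion": [[[-6,0,0,0,0,0],[-6,0,0,0,0,0],[-6,0,0,0,0,0],[-4,0,0,0,0,0],[0,0,0,0,0,0]]]}}

```text
time: 8.25
ee_pos: [0.4888, -0.0302, 0.1049]
tcp_rot: [-180.0, -0.1, 84.4]
wrist_force: [0.2, -0.4, -0.1]
opening: -0.0001
```

Run:
```python
from meas import *
p=snap('s8.png'); zoom(p,'s8g.png',255,175,g=.7); diff('d8.png')
```

```text
(np.float64(292.67), np.float64(228.18)) ang 158.3 r 0.086 27
(np.float64(315.24), np.float64(256.27)) ang -161.2 r 0.0046 1103
(np.float64(343.39), np.float64(287.34)) ang -22.5 r 0.0863 26
8.3 [ 0.4888 -0.0299  0.1049] [-1.7999e+02 -1.3000e-01  8.4450e+01] [-0.8 -0.6 -0. ]
```

View pics/s8g.png

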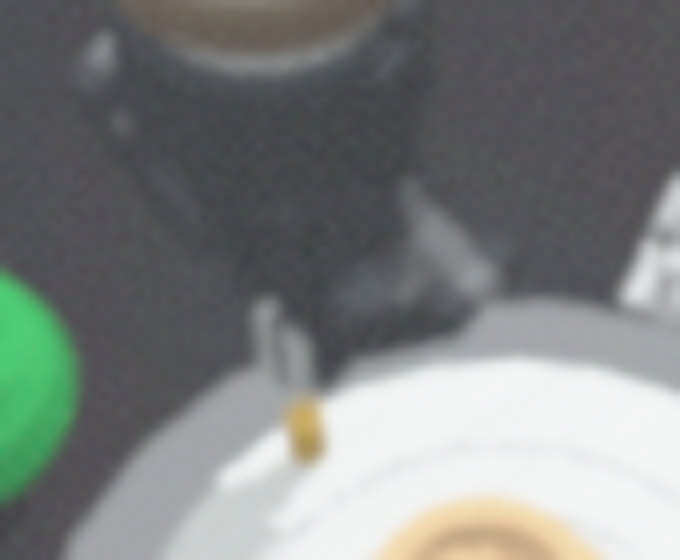

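View pics/d8.png

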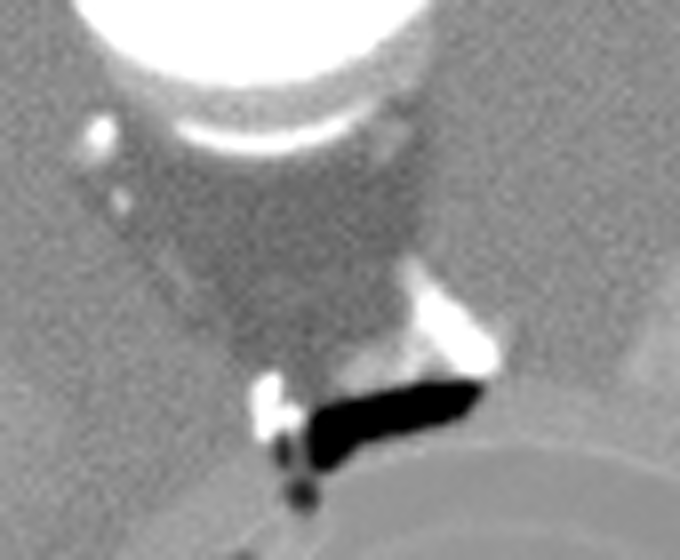

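Emit:
{"fn": "servo_tool", "kwargs": {"motion": [[[14,0,0,0,0,0],[0,0,4,0,0,0],[0,0,3,0,0,0],[0,0,0,0,0,0]]]}}

```text
time: 8.75
ee_pos: [0.4898, -0.0153, 0.0972]
tcp_rot: [-179.9, -0.1, 84.5]
wrist_force: [-0.9, -0.1, -0.2]
opening: 0.0001
```

Run:
```python
from meas import *
p=snap('s9.png'); zoom(p,'s9g.png',255,170,g=.7)
```

```text
(np.float64(292.6), np.float64(228.34)) ang 158.6 r 0.0857 28
(np.float64(315.22), np.float64(256.18)) ang -163.6 r 0.0047 1099
(np.float64(343.39), np.float64(287.32)) ang -22.5 r 0.0862 26
8.8 [ 0.4899 -0.0154  0.0975] [-1.7994e+02 -1.2000e-01  8.4520e+01] [0.1 0.4 0.4]
```

View pics/s9g.png

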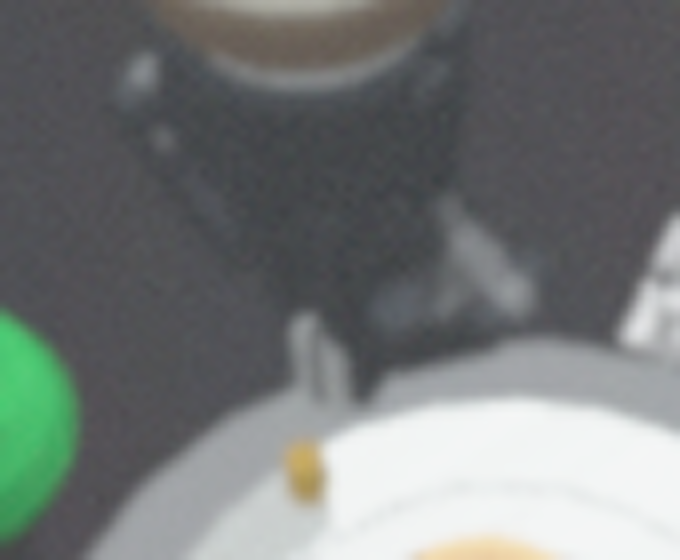

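Run:
```python
from meas import *
p=bot.camera('scene')
for (a,b) in ((535,305),(455,200),(340,405),(365,402),(310,395)):
    u,v=255+a/8,170+b/8
    print((a,b),[ray(p,u,v,z).round(3).tolist() for z in (.1,.11,.12,.13,.14,.15,.16,.17)])
```

```text
(535, 305) [[0.516, 0.038, 0.1], [0.52, 0.033, 0.11], [0.523, 0.027, 0.12], [0.527, 0.022, 0.13], [0.53, 0.016, 0.14], [0.534, 0.01, 0.15], [0.537, 0.005, 0.16], [0.541, -0.001, 0.17]]
(455, 200) [[0.48, 0.057, 0.1], [0.484, 0.051, 0.11], [0.487, 0.045, 0.12], [0.491, 0.039, 0.13], [0.495, 0.034, 0.14], [0.499, 0.028, 0.15], [0.503, 0.022, 0.16], [0.507, 0.016, 0.17]]
(340, 405) [[0.488, -0.015, 0.1], [0.492, -0.02, 0.11], [0.496, -0.025, 0.12], [0.499, -0.03, 0.13], [0.503, -0.035, 0.14], [0.507, -0.04, 0.15], [0.511, -0.046, 0.16], [0.515, -0.051, 0.17]]
(365, 402) [[0.493, -0.011, 0.1], [0.497, -0.016, 0.11], [0.501, -0.021, 0.12], [0.504, -0.026, 0.13], [0.508, -0.031, 0.14], [0.512, -0.036, 0.15], [0.516, -0.042, 0.16], [0.519, -0.047, 0.17]]
(310, 395) [[0.479, -0.017, 0.1], [0.483, -0.022, 0.11], [0.487, -0.027, 0.12], [0.491, -0.032, 0.13], [0.495, -0.037, 0.14], [0.499, -0.042, 0.15], [0.503, -0.047, 0.16], [0.507, -0.052, 0.17]]
```

Emit:
{"fn": "servo_tool", "kwargs": {"motion": [[[2,-4,0,0,0,0],[0,0,3,0,0,0],[0,0,3,0,0,0],[0,0,0,0,0,0]]]}}

```text
time: 9.25
ee_pos: [0.4861, -0.0132, 0.0914]
tcp_rot: [-179.9, -0.1, 84.5]
wrist_force: [0.1, 0.3, -1.1]
opening: 0.0001
```

Run:
```python
from meas import *
p=snap('s10.png'); zoom(p,'s10g.png',255,170,g=.7)
```

```text
(np.float64(292.65), np.float64(228.35)) ang 158.5 r 0.0856 31
(np.float64(315.25), np.float64(256.16)) ang -164.3 r 0.0047 1102
(np.float64(343.4), np.float64(287.32)) ang -22.4 r 0.0862 26
9.3 [ 0.4862 -0.0132  0.0917] [-1.7996e+02 -1.2000e-01  8.4500e+01] [-0.2  0.1 -0. ]
```

View pics/s10g.png

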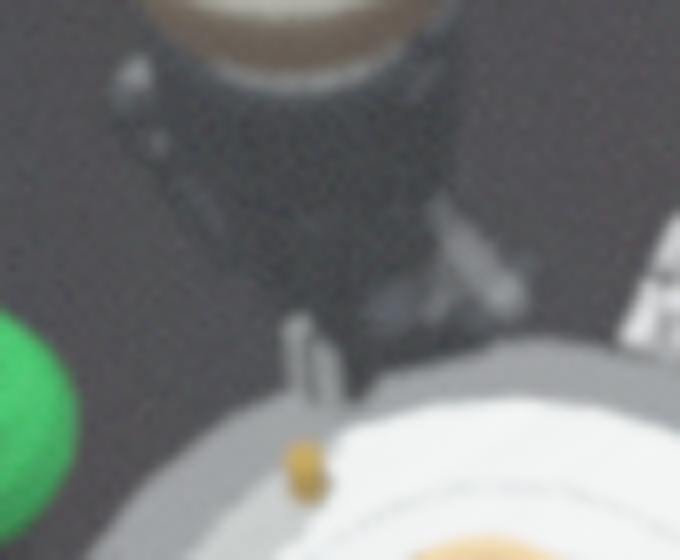

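Emit:
{"fn": "servo_tool", "kwargs": {"motion": [[[-5,0,0,0,0,0],[-4,0,0,0,0,0],[-4,0,0,0,0,0],[-4,0,0,0,0,0],[0,0,0,0,0,0]]]}}

```text
time: 9.8
ee_pos: [0.4848, -0.0307, 0.092]
tcp_rot: [-180.0, -0.1, 84.5]
wrist_force: [-0.1, -0.1, -0.6]
opening: 0.0001
```

Run:
```python
from meas import *
p=snap('s11.png'); zoom(p,'s11g.png',255,170,g=.7)
```

```text
(np.float64(289.63), np.float64(230.38)) ang 163.8 r 0.0859 27
(np.float64(315.47), np.float64(256.34)) ang -160.3 r 0.0042 1100
(np.float64(346.34), np.float64(285.04)) ang -17.3 r 0.0861 28
9.85 [ 0.4849 -0.0306  0.0919] [ 1.800e+02 -1.000e-01  8.446e+01] [ 0.6 -0.1 -0.8]
```

View pics/s11g.png

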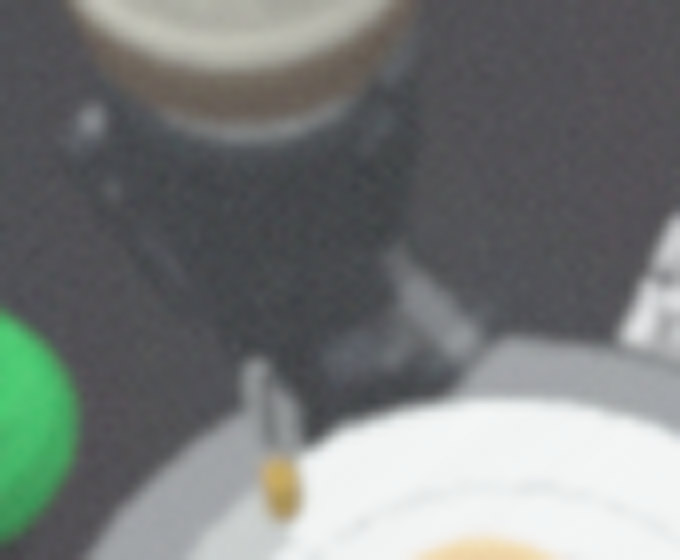

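Emit:
{"fn": "servo_tool", "kwargs": {"motion": [[[-4,0,2,0,0,0],[-6,0,0,0,0,0],[-6,0,0,0,0,0],[-5,0,0,0,0,0],[0,0,0,0,0,0]]]}}

```text
time: 10.35
ee_pos: [0.4829, -0.0516, 0.0898]
tcp_rot: [180.0, -0.1, 84.5]
wrist_force: [0.4, -0.4, 0.1]
opening: 0.0
```

Run:
```python
from meas import *
p=snap('s12.png'); zoom(p,'s12g.png',255,190,g=.7)
```

```text
(np.float64(282.33), np.float64(237.76)) ang 179.2 r 0.0859 31
(np.float64(316.06), np.float64(256.7)) ang -148.5 r 0.0029 1110
(np.float64(353.61), np.float64(276.95)) ang -1.9 r 0.0859 28
10.4 [ 0.4829 -0.0514  0.0896] [-1.7999e+02 -1.0000e-01  8.4460e+01] [ 0.5  0.4 -1. ]
```

View pics/s12g.png

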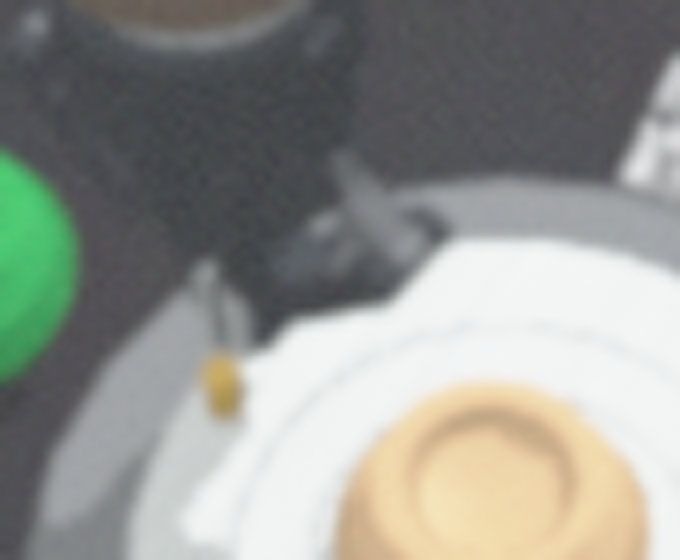

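Emit:
{"fn": "servo_tool", "kwargs": {"motion": [[[-5,0,0,0,0,0],[-5,0,0,0,0,0],[-3,0,0,0,0,0],[0,0,0,0,0,0]]]}}

```text
time: 10.8
ee_pos: [0.4815, -0.0645, 0.0898]
tcp_rot: [-180.0, -0.1, 84.5]
wrist_force: [-0.3, -0.1, 0.3]
opening: 0.0001
```

Run:
```python
from meas import *
p=snap('s13.png')
```

```text
(np.float64(316.42), np.float64(256.82)) ang -140.7 r 0.0022 1099
(np.float64(279.12), np.float64(242.52)) ang -172.2 r 0.0861 32
(np.float64(356.5), np.float64(271.85)) ang 6.7 r 0.0859 27
10.85 [ 0.4813 -0.0643  0.0897] [-1.7996e+02 -1.0000e-01  8.4460e+01] [ 0.5  0.9 -0.4]
```

View pics/s13.png

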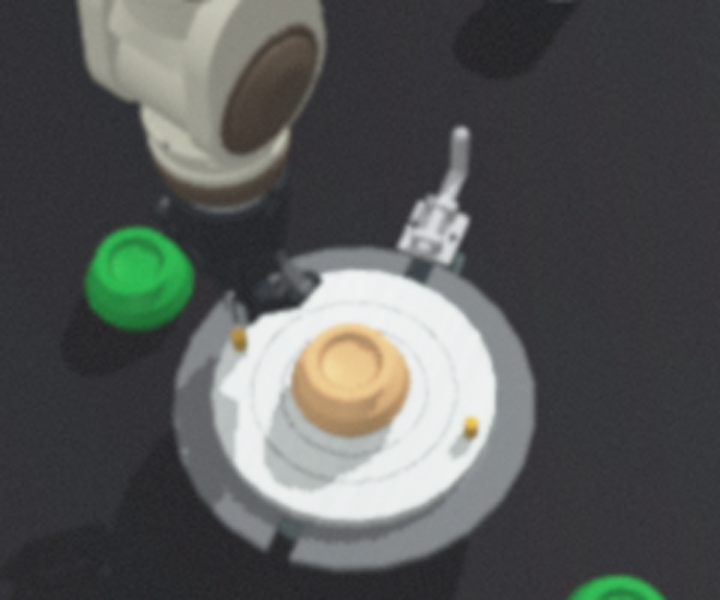

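Emit:
{"fn": "servo_tool", "kwargs": {"motion": [[[-2,0,0,0,0,0],[-1,0,0,0,0,0],[0,0,0,0,0,0]]]}}

```text
time: 11.15
ee_pos: [0.4812, -0.067, 0.0898]
tcp_rot: [-180.0, -0.1, 84.5]
wrist_force: [-0.2, 1.4, 0.3]
opening: 0.0001
```

Run:
```python
from meas import *
p=snap('s14.png'); zoom(p,'s14g.png',300,165,g=.7)
```

```text
(np.float64(316.47), np.float64(256.83)) ang -139.6 r 0.0021 1095
(np.float64(278.65), np.float64(243.41)) ang -170.7 r 0.0861 28
(np.float64(356.91), np.float64(270.87)) ang 8.3 r 0.0858 28
11.2 [ 0.4812 -0.067   0.0898] [-1.7999e+02 -1.2000e-01  8.4490e+01] [1.1 0.4 0.1]
```

View pics/s14g.png

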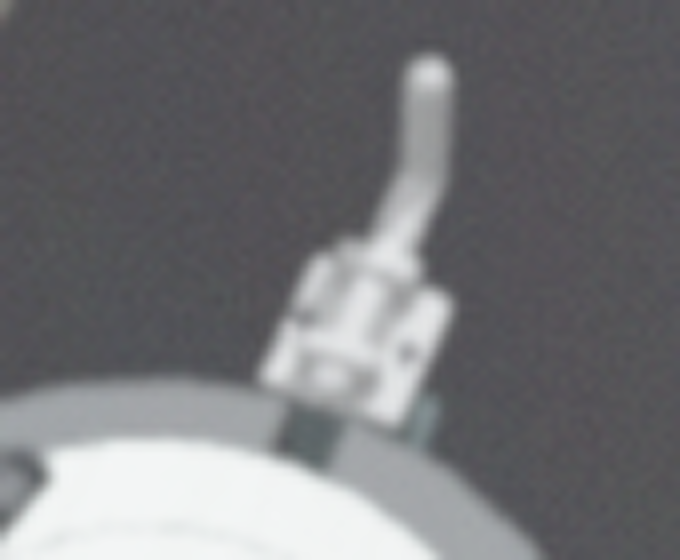

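Run:
```python
from meas import *
p=bot.camera('scene'); c=np.array([.57208,-.07186])
def A(a,b,z):
    d=ray(p,300+a/8-.44,165+b/8-.44,z)[:2]-c; return np.degrees(np.arctan2(d[1],d[0])).round(2),np.hypot(*d).round(4)
for n,a,b,z in(('near',327,402,.087),('far',387,277,.087),('handle',430,75,.124),('slot out',315,403,.082),('slot in',303,465,.082),('slotmid',309,436,.082),('near L',262,380,.087),('nearR',393,425,.087),('farL',322,255,.087),('farR',452,300,.087)): print(n,A(a,b,z))
for b in (98.5,99.5,100.5):
  r=np.radians(b); y=np.array([np.cos(r),np.sin(r)]); x=np.array([y[1],-y[0]])
  f=lambda X,Y,z:tuple(np.round([(proj(p,[*(c+X*x+Y*y),z])[0]-300+.44)*8,(proj(p,[*(c+X*x+Y*y),z])[1]-165+.44)*8]).astype(int).tolist())
  print(b,[f(X,Y,.087) for X,Y in((-.012,.138),(.012,.138),(-.012,.178),(.012,.178))],f(0,.213,.126),f(0,.125,.082),f(0,.099,.082))
```

```text
near (np.float64(97.82), np.float64(0.1242))
far (np.float64(97.89), np.float64(0.1685))
handle (np.float64(99.34), np.float64(0.2111))
slot out (np.float64(99.67), np.float64(0.1257))
slot in (np.float64(97.55), np.float64(0.106))
slotmid (np.float64(98.58), np.float64(0.1152))
near L (np.float64(106.53), np.float64(0.1254))
nearR (np.float64(89.02), np.float64(0.1257))
farL (np.float64(104.43), np.float64(0.1695))
farR (np.float64(91.34), np.float64(0.1693))
98.5 [(300, 347), (382, 375), (353, 235), (434, 262)] (443, 69) (323, 408) (287, 483)
99.5 [(291, 345), (374, 371), (342, 232), (424, 258)] (431, 65) (315, 405) (281, 481)
100.5 [(283, 343), (366, 368), (332, 230), (413, 254)] (418, 61) (308, 403) (275, 479)
```

Run:
```python
from meas import *
p=bot.camera('scene')
f=lambda a,b,z:ray(p,300+a/8-.44,165+b/8-.44,z)[:2]
for z in (.06,.07,.087):
    N=f(327,402,z);F=f(387,277,z);d=F-N;l=f(322,255,z)-f(262,380,z);r=f(452,300,z)-f(393,425,z)
    e=N-np.array([.57208,-.07186]); print(z,[np.degrees(np.arctan2(k[1],k[0])).round(1) for k in(d,l,r,e)],np.hypot(*d),np.hypot(*(f(393,425,z)-f(262,380,z))))
# rod line at z .078: rod visible between guides and handle
for a,b in((412,205),(395,240)): g=f(a,b,.078)-np.array([.57208,-.07186]); print('rod',np.degrees(np.arctan2(g[1],g[0])),np.hypot(*g))
```

```text
0.06 [np.float64(98.1), np.float64(98.5), np.float64(98.0), np.float64(100.4)] 0.045405036340865804 0.039226640720093034
0.07 [np.float64(98.1), np.float64(98.5), np.float64(98.0), np.float64(99.5)] 0.044976322646121177 0.038856263347211296
0.087 [np.float64(98.1), np.float64(98.5), np.float64(98.0), np.float64(97.8)] 0.044247509365055136 0.03822662181331223
rod 99.22778863896934 0.19967123149044927
rod 99.31837875170471 0.18676070841704906
```

Emit:
{"fn": "servo_tool", "kwargs": {"motion": [[[6,-1,0,0,0,0],[0,0,-35,0,0,0],[0,0,-45,0,0,0],[0,0,0,0,0,0]]]}}

```text
time: 11.7
ee_pos: [0.4826, -0.0609, 0.1755]
tcp_rot: [179.6, -0.1, 84.5]
wrist_force: [-1.2, -0.7, -0.5]
opening: 0.0001
```

Run:
```python
from meas import *
o=bot.get_obs(); print(o['time'],o['ee_pos'],o['tcp_rot'])
plan([.5314,.1696,.17],99.2,8)
```

```text
11.7 [ 0.48264837 -0.06093888  0.17548491] [ 1.79584215e+02 -1.03229747e-01  8.45057083e+01]
[29.3, 3.3, 0.7] -0.0321
[29.1, 4.2, 0.7] -0.0321
[29.0, 5.2, 0.7] -0.0321
[28.8, 6.1, 0.7] -0.0321
[28.6, 7.0, 0.7] -0.0321
[28.4, 7.9, 0.7] -0.0321
[28.1, 8.8, 0.7] -0.0321
[27.8, 9.7, 0.7] -0.0321
```

Emit:
{"fn": "servo_tool", "kwargs": {"motion": [[[29.3,3.3,0,0,0,-0.032],[29.1,4.2,0,0,0,-0.032],[29,5.2,0,0,0,-0.032],[28.8,6.1,0,0,0,-0.032],[28.6,7,0,0,0,-0.032]]]}}

```text
time: 12.2
ee_pos: [0.5112, 0.0845, 0.17]
tcp_rot: [-180.0, -0.1, 93.7]
wrist_force: [0.7, -0.0, -0.5]
opening: -0.0001
```

Emit:
{"fn": "servo_tool", "kwargs": {"motion": [[[28.4,7.9,0,0,0,-0.032],[28.1,8.8,0,0,0,-0.032],[27.8,9.7,0,0,0,-0.032],[0,0,0,0,0,0],[0,0,0,0,0,0]]]}}

```text
time: 12.7
ee_pos: [0.5291, 0.17, 0.1699]
tcp_rot: [-180.0, -0.1, 99.2]
wrist_force: [0.4, 0.4, -0.8]
opening: 0.0002
```

Run:
```python
from meas import *
p=snap('s15.png'); q=bot.camera('top'); a=q['color'][170:310,220:400,::-1]; cv2.imwrite('pics/t15.png',cv2.resize(a,None,fx=4,fy=4,interpolation=cv2.INTER_CUBIC))
print(pins(q,(285,405,180,295)))
for u,v,_,_ in pins(q,(285,405,180,295)): d=ray(q,u,v,.108)[:2]-[.5695,-.0703];print(np.degrees(np.arctan2(d[1],d[0])))
plan([.5314,.1696,.085],99.2,3)
```

```text
(np.float64(316.4), np.float64(256.5)) ang -160.1 r 0.0022 1112
(np.float64(278.79), np.float64(243.46)) ang -170.7 r 0.0858 33
(np.float64(356.91), np.float64(270.83)) ang 8.3 r 0.0858 28
12.75 [0.5291 0.1694 0.1701] [-1.7998e+02 -1.0000e-01  9.9170e+01] [-0.4 -0.6  0.7]
[(np.float64(340.33), np.float64(200.69), 16, 2.3), (np.float64(348.63), np.float64(232.79), 683, 92.6), (np.float64(352.46), np.float64(268.58), 12, 1.8)]
7.973516316002586
-61.30822078032862
-170.55052545453864
[0.1, 0.8, 28.4] -0.0004
[0.1, 0.8, 28.4] -0.0004
[0.1, 0.8, 28.4] -0.0004
```

View pics/t15.png

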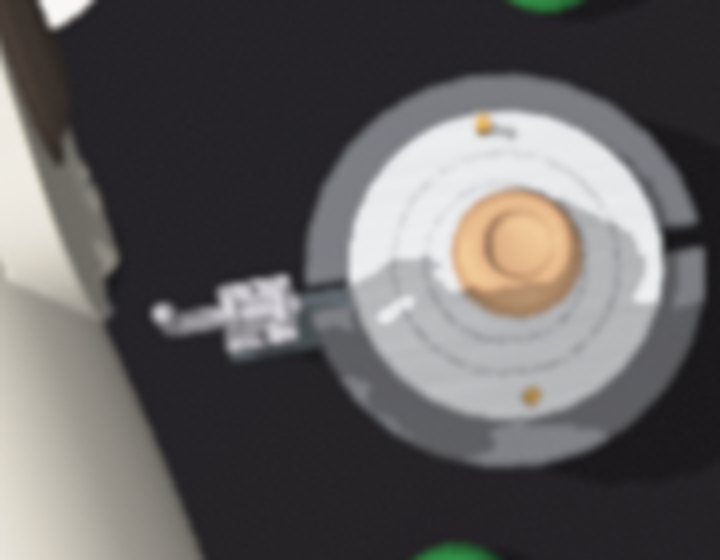

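View pics/s15.png

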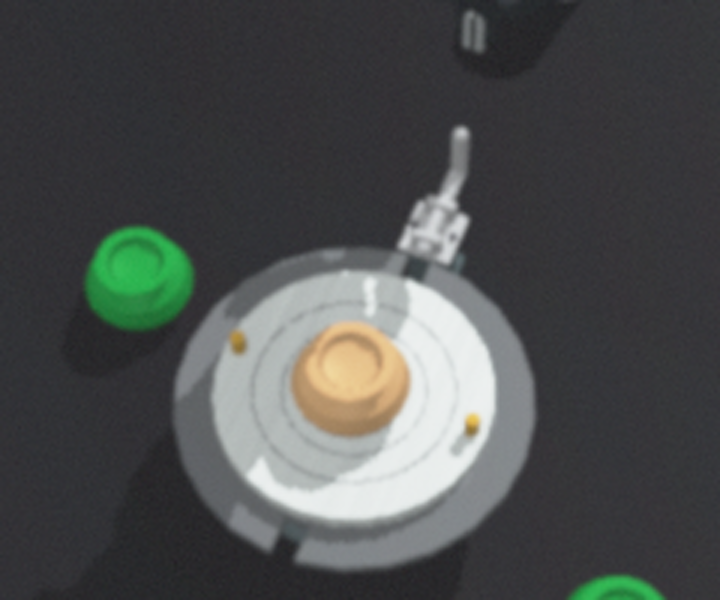

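Emit:
{"fn": "servo_tool", "kwargs": {"motion": [[[0,2.4,0,0,0,0],[0,0,30,0,0,0],[0,0,30,0,0,0],[0,0,25,0,0,0],[0,0,0,0,0,0]]]}}

```text
time: 13.3
ee_pos: [0.5301, 0.1687, 0.082]
tcp_rot: [-179.7, -0.1, 99.1]
wrist_force: [0.7, -0.7, 0.1]
opening: -0.0001
```

Run:
```python
from meas import *
p=snap('s16.png'); zoom(p,'s16g.png',310,135,g=.6)
```

```text
(np.float64(316.3), np.float64(256.39)) ang -165.0 r 0.0025 1107
(np.float64(278.78), np.float64(243.48)) ang -170.7 r 0.0858 33
(np.float64(356.91), np.float64(270.82)) ang 8.3 r 0.0858 28
13.35 [0.531  0.1691 0.0844] [-1.7987e+02 -1.0000e-01  9.9100e+01] [0.4 0.1 0.6]
```

View pics/s16g.png

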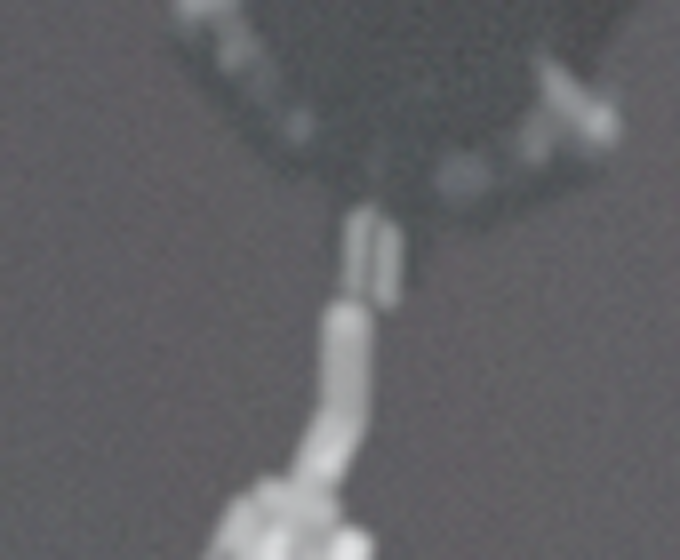

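Emit:
{"fn": "servo_tool", "kwargs": {"motion": [[[0,0,8,0,0,0],[-6,0,0,0,0,0],[-6,0,0,0,0,0],[-5,0,0,0,0,0],[-5,0,0,0,0,0]]]}}

```text
time: 13.85
ee_pos: [0.5358, 0.1482, 0.0781]
tcp_rot: [179.9, -0.2, 99.2]
wrist_force: [-0.5, 2.3, 1.8]
opening: 0.0
```

Emit:
{"fn": "servo_tool", "kwargs": {"motion": [[[0,0,0,0,0,0]]]}}

```text
time: 13.95
ee_pos: [0.5357, 0.1477, 0.0777]
tcp_rot: [179.9, -0.1, 99.1]
wrist_force: [0.2, 0.4, -0.6]
opening: -0.0002
```

Run:
```python
from meas import *
p=snap('s17.png'); zoom(p,'s17g.png',310,145,g=.6)
```

```text
(np.float64(316.31), np.float64(256.38)) ang -165.7 r 0.0025 1109
(np.float64(278.82), np.float64(243.55)) ang -170.6 r 0.0857 31
(np.float64(356.9), np.float64(270.82)) ang 8.3 r 0.0858 28
14.0 [0.5355 0.1479 0.0775] [ 1.7997e+02 -1.1000e-01  9.9130e+01] [ 0.5 -0.2  0.4]
```

View pics/s17g.png

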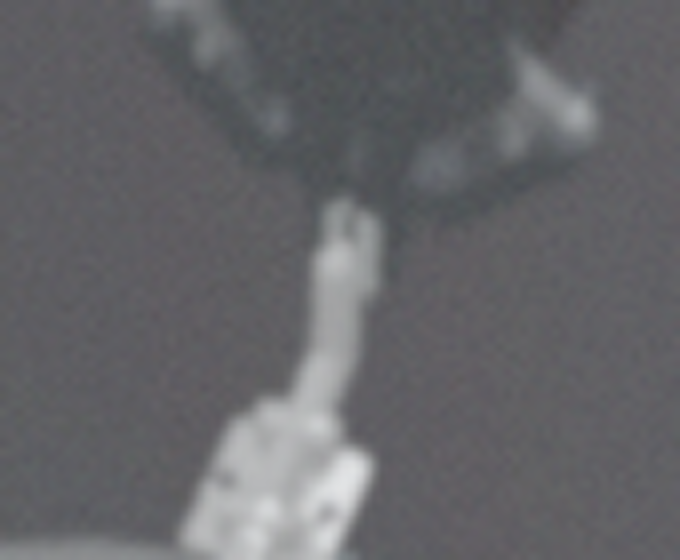

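Emit:
{"fn": "servo_tool", "kwargs": {"motion": [[[-4,-1,0,0,0,0],[-4,-1,0,0,0,0],[-3,0,0,0,0,0],[0,0,0,0,0,0]]]}}

```text
time: 14.4
ee_pos: [0.5351, 0.1367, 0.0772]
tcp_rot: [180.0, -0.1, 99.1]
wrist_force: [-0.3, 0.1, 0.1]
opening: -0.0001
```

Run:
```python
from meas import *
p=snap('s18.png'); zoom(p,'s18g.png',300,155,g=.6)
```

```text
(np.float64(316.33), np.float64(256.37)) ang -166.5 r 0.0024 1108
(np.float64(278.83), np.float64(243.55)) ang -170.6 r 0.0857 31
(np.float64(356.9), np.float64(270.82)) ang 8.3 r 0.0858 28
14.45 [0.535  0.1367 0.0772] [-1.7999e+02 -1.0000e-01  9.9140e+01] [-0.9  0.2  0.3]
```

View pics/s18g.png

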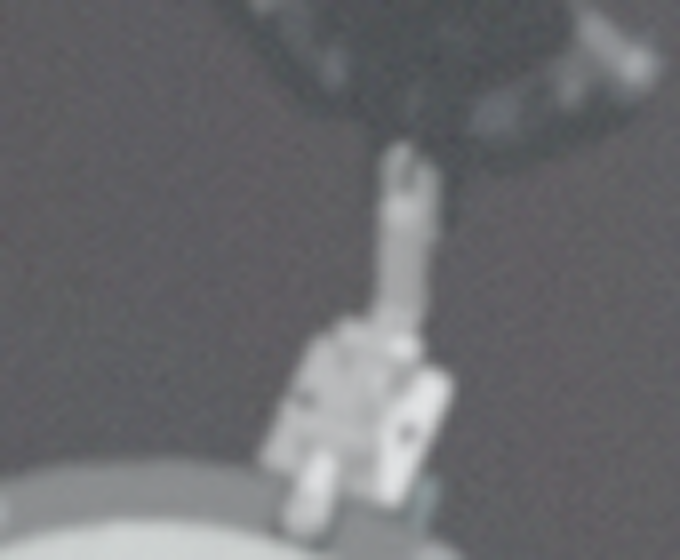

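Emit:
{"fn": "servo_tool", "kwargs": {"motion": [[[-2,0,0,0,0,0],[-2,0,0,0,0,0],[-2,0,0,0,0,0],[0,0,0,0,0,0]]]}}

```text
time: 14.85
ee_pos: [0.536, 0.131, 0.0772]
tcp_rot: [-180.0, -0.1, 99.2]
wrist_force: [0.1, 0.8, 0.4]
opening: -0.0
```

Emit:
{"fn": "servo_tool", "kwargs": {"motion": [[[-1,0,0,0,0,0],[-1,0,0,0,0,0],[0,0,0,0,0,0]]]}}

```text
time: 15.15
ee_pos: [0.5363, 0.1292, 0.0772]
tcp_rot: [180.0, -0.1, 99.2]
wrist_force: [-0.5, 0.9, 0.0]
opening: 0.0001
```

Run:
```python
from meas import *
p=snap('s19.png'); zoom(p,'s19g.png',300,155,g=.6); o=bot.get_obs(); print(o['joint_efforts'].round(2))
```

```text
(np.float64(316.31), np.float64(256.38)) ang -165.7 r 0.0025 1110
(np.float64(278.84), np.float64(243.59)) ang -170.5 r 0.0856 31
(np.float64(356.91), np.float64(270.83)) ang 8.3 r 0.0858 29
15.2 [0.5363 0.1292 0.0772] [ 1.800e+02 -1.200e-01  9.916e+01] [-1.1  1.1 -0.9]
[-7.200e-01 -5.223e+01  4.739e+01 -3.300e-01 -3.200e-01 -2.000e-02]
```

View pics/s19g.png

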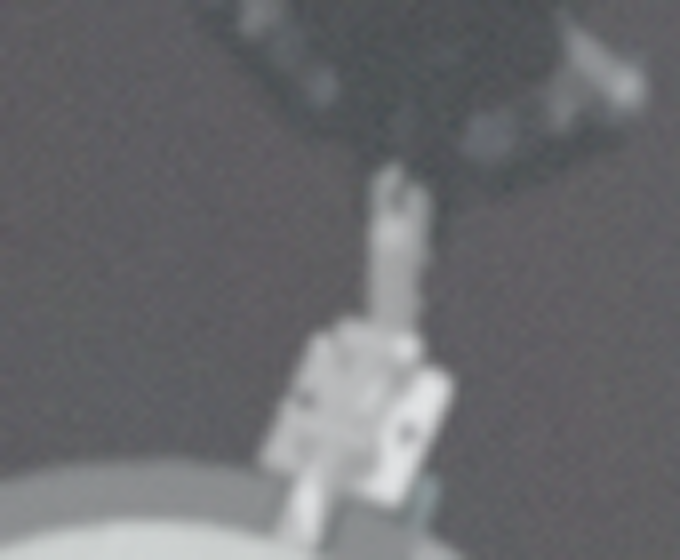

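Continue in 1 mm steps until the force shows the stop.

Emit:
{"fn": "servo_tool", "kwargs": {"motion": [[[-1,0,0,0,0,0],[0,0,0,0,0,0]]]}}

```text
time: 15.4
ee_pos: [0.5364, 0.1288, 0.0772]
tcp_rot: [180.0, -0.2, 99.2]
wrist_force: [-1.8, 4.0, -0.7]
opening: 0.0001
```

Emit:
{"fn": "servo_tool", "kwargs": {"motion": [[[-1,0,0,0,0,0],[0,0,0,0,0,0]]]}}

```text
time: 15.6
ee_pos: [0.5364, 0.1287, 0.0773]
tcp_rot: [180.0, -0.3, 99.2]
wrist_force: [-1.9, 9.7, 0.2]
opening: 0.0002
```

Emit:
{"fn": "servo_tool", "kwargs": {"motion": [[[-0.7,0,0,0,0,0],[0,0,0,0,0,0]]]}}

```text
time: 15.8
ee_pos: [0.5364, 0.1286, 0.0772]
tcp_rot: [180.0, -0.4, 99.3]
wrist_force: [-4.4, 13.3, 1.0]
opening: -0.0002
```

The pose has stopped changing while the force climbs, so the bolt is at its stop. I'll back off and check.

Emit:
{"fn": "servo_tool", "kwargs": {"motion": [[[3,0,0,0,0,0],[15,0,0,0,0,0],[20,0,-10,0,0,0],[20,0,-40,0,0,0],[20,0,-40,0,0,0]]]}}

```text
time: 16.3
ee_pos: [0.5236, 0.2043, 0.1678]
tcp_rot: [-179.9, -0.1, 99.1]
wrist_force: [0.7, -0.2, 1.1]
opening: 0.0001
```

Emit:
{"fn": "servo_tool", "kwargs": {"motion": [[[40,0,0,0,0,0],[40,0,0,0,0,0],[0,0,0,0,0,0],[0,0,0,0,0,0]]]}}

```text
time: 16.7
ee_pos: [0.5113, 0.2835, 0.1674]
tcp_rot: [180.0, -0.1, 99.3]
wrist_force: [-0.4, 0.1, -0.5]
opening: -0.0002
```

Run:
```python
from meas import *
p=snap('s20.png'); zoom(p,'s20g.png',300,165,g=.7); save(p,'s20f.png'); q=bot.camera('top'); save(q,'t20f.png'); a=q['color'][170:310,220:400,::-1]; cv2.imwrite('pics/t20.png',cv2.resize(a,None,fx=4,fy=4,interpolation=cv2.INTER_CUBIC))
for l in ('pot','vase','jar','cup'):
    print(l,[(np.round(d['rect']).tolist(),round(d['confidence'],2)) for d in bot.look_for(q,l)][:2])
c=np.array([.57208,-.07186]); b=np.radians(99.2); y=np.array([np.cos(b),np.sin(b)])
for r in (.185,.19,.213): print(r,[((u-300+.44)*8,(v-165+.44)*8) for u,v in [proj(p,[*(c+r*y),.126])]])
```

```text
(np.float64(316.42), np.float64(256.52)) ang -159.1 r 0.0022 1111
(np.float64(278.69), np.float64(243.37)) ang -170.8 r 0.0861 36
(np.float64(356.91), np.float64(270.83)) ang 8.3 r 0.0858 28
16.75 [0.5115 0.2826 0.1674] [ 1.7999e+02 -9.0000e-02  9.9210e+01] [-0.4  0.6  0.5]
pot [([342.0, 144.0, 32.0, 29.0], 0.91), ([319.0, 305.0, 32.0, 33.0], 0.85)]
vase [([460.0, 207.0, 44.0, 38.0], 0.59)]
jar [([462.0, 274.0, 28.0, 25.0], 0.73)]
cup []
0.185 [(np.float64(398.6416939403998), np.float64(143.5893014317094))]
0.19 [(np.float64(405.0780463266542), np.float64(129.58687063864662))]
0.213 [(np.float64(434.36864894860537), np.float64(65.86449941222419))]
```

View pics/s20g.png

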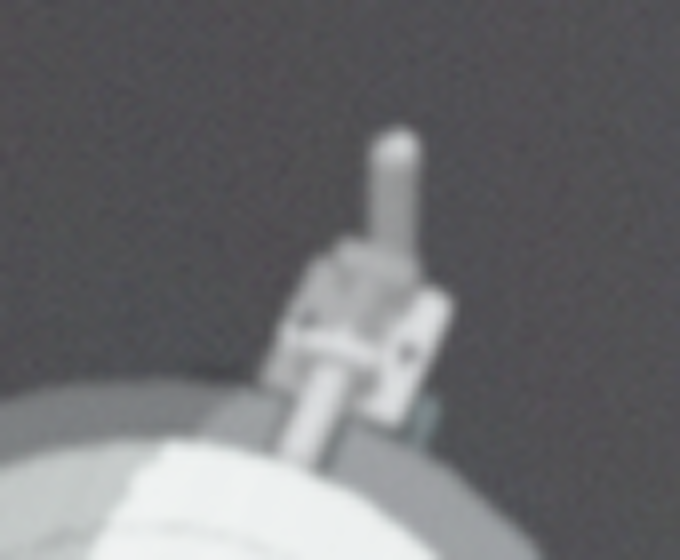

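View pics/t20f.png

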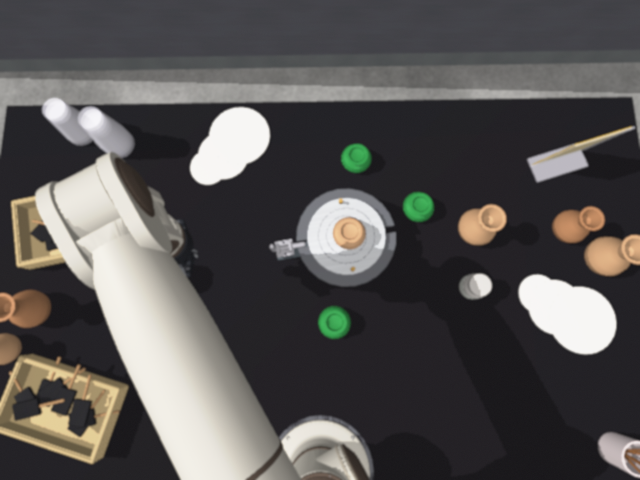

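View pics/s20f.png

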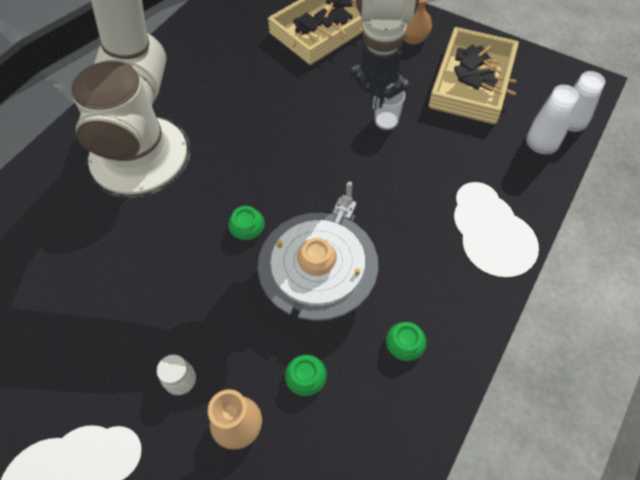

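Run:
```python
from meas import *
a=cv2.imread('pics/scene0.png').astype(np.float32).mean(2)
ps=[bot.camera('scene') for _ in range(3)]
b=np.mean([p['color'].astype(np.float32).mean(2) for p in ps],0); p=ps[0]
bg=np.median(a[170:200,365:390])
# contours of handle top at half level, upsample
up=lambda im,x0,y0,w,h:cv2.resize(im[y0:y0+h,x0:x0+w]-bg,None,fx=10,fy=10,interpolation=cv2.INTER_CUBIC)
# template = handle top 
best=None
T=up(a,346,168,16,13)   # rows 168..181
S=up(b,336,170,26,26)
r=cv2.matchTemplate(S.astype(np.float32),T.astype(np.float32),cv2.TM_CCOEFF_NORMED); _,m,_,l=cv2.minMaxLoc(r)
du,dv=336+l[0]/10-346,170+l[1]/10-168; print('shift',du,dv,m)
c=np.array([.5715,-.0715])
for ang in (98.5,99.3):
  y=np.array([np.cos(np.radians(ang)),np.sin(np.radians(ang))])
  u0,v0=proj(p,[*(c+.213*y),.12])
  for t in (.022,.024,.026,.028):
    u,v=proj(p,[*(c+(.213-t)*y),.12]); print(ang,t,round(u-u0,2),round(v-v0,2))
# top-edge of the handle profile
for n,im,uc,vr in(('init',a,353.5,(166,182)),('now',b,349.3,(174,190))):
    prof=im[vr[0]:vr[1],int(uc)-1:int(uc)+2].mean(1); print(n,vr,prof.round(0).tolist())
```

```text
shift -4.199999999999989 9.300000000000011 0.9966149926185608
98.5 0.022 -3.59 7.56
98.5 0.024 -3.92 8.26
98.5 0.026 -4.25 8.95
98.5 0.028 -4.59 9.65
99.3 0.022 -3.47 7.6
99.3 0.024 -3.79 8.3
99.3 0.026 -4.11 8.99
99.3 0.028 -4.43 9.69
init (166, 182) [51.0, 51.0, 48.0, 50.0, 52.0, 69.0, 116.0, 161.0, 175.0, 160.0, 139.0, 126.0, 119.0, 117.0, 118.0, 118.0]
now (174, 190) [51.0, 51.0, 51.0, 51.0, 51.0, 51.0, 63.0, 100.0, 144.0, 165.0, 161.0, 144.0, 128.0, 120.0, 118.0, 118.0]
```

Run:
```python
from meas import *
a=cv2.imread('pics/top0.png').astype(np.float32).mean(2)
ps=[bot.camera('top') for _ in range(3)]
b=np.mean([p['color'].astype(np.float32).mean(2) for p in ps],0); p=ps[0]
up=lambda im,x0,y0,w,h:cv2.resize(im[y0:y0+h,x0:x0+w],None,fx=10,fy=10,interpolation=cv2.INTER_CUBIC)
for w in (5,6,8):
  T=up(a,256,242,w,11); S=up(b,262,238,18,18)
  r=cv2.matchTemplate(S,T,cv2.TM_CCOEFF_NORMED); _,m,_,l=cv2.minMaxLoc(r)
  print('shift',262+l[0]/10-256,238+l[1]/10-242,m)
c=np.array([.5695,-.0705]); y=np.array([np.cos(np.radians(99.3)),np.sin(np.radians(99.3))])
u0,v0=proj(p,[*(c+.213*y),.124])
for t in (.024,.026,.028): u,v=proj(p,[*(c+(.213-t)*y),.124]); print(t,round(u-u0,2),round(v-v0,2))
for n,im in(('i',a),('n',b)): print(n,im[246:251,254:285].mean(0).round(0).tolist())
print(bot.get_obs()['time'])
```

```text
shift 11.199999999999989 -1.6999999999999886 0.9935886263847351
shift 11.199999999999989 -1.6999999999999886 0.9931728839874268
shift 10.899999999999977 -1.9000000000000057 0.9448058009147644
0.024 9.85 -1.69
0.026 10.67 -1.83
0.028 11.49 -1.97
i [40.0, 40.0, 42.0, 68.0, 119.0, 166.0, 184.0, 173.0, 143.0, 110.0, 92.0, 95.0, 104.0, 110.0, 117.0, 125.0, 135.0, 143.0, 150.0, 158.0, 170.0, 185.0, 200.0, 203.0, 188.0, 171.0, 176.0, 192.0, 198.0, 198.0, 195.0]
n [37.0, 37.0, 37.0, 37.0, 37.0, 36.0, 37.0, 37.0, 37.0, 37.0, 37.0, 37.0, 36.0, 38.0, 48.0, 75.0, 105.0, 126.0, 130.0, 122.0, 113.0, 119.0, 135.0, 145.0, 145.0, 141.0, 141.0, 147.0, 150.0, 150.0, 149.0]
17.3
```

Both cameras put the travel at about 27 mm of 28, which is within their error. I have plenty of time, so I'll push again lightly, with the fingertip higher on the handle, to confirm it is at the stop.

Emit:
{"fn": "servo_tool", "kwargs": {"motion": [[[-35,0,0,0,0,0],[-35,0,0,0,0,0],[-35,0,0,0,0,0],[0,0,35,0,0,0],[0,0,35,0,0,0]]]}}

```text
time: 17.8
ee_pos: [0.5294, 0.178, 0.0976]
tcp_rot: [179.8, -0.2, 99.0]
wrist_force: [0.6, 1.0, -0.7]
opening: -0.0
```

Emit:
{"fn": "servo_tool", "kwargs": {"motion": [[[0,0,12,0,0,0],[-15,0,0,0,0,0],[-12,0,0,0,0,0],[-10,0,0,0,0,0],[0,0,0,0,0,0]]]}}

```text
time: 18.3
ee_pos: [0.5352, 0.1411, 0.0868]
tcp_rot: [179.9, -0.1, 99.1]
wrist_force: [-0.2, 0.4, 0.4]
opening: -0.0002
```

Emit:
{"fn": "servo_tool", "kwargs": {"motion": [[[-5,0,0,0,0,0],[-5,0,0,0,0,0],[0,0,0,0,0,0]]]}}

```text
time: 18.6
ee_pos: [0.536, 0.1321, 0.0854]
tcp_rot: [180.0, -0.1, 99.1]
wrist_force: [0.2, -0.5, 0.3]
opening: -0.0002
```

Emit:
{"fn": "servo_tool", "kwargs": {"motion": [[[-1,0,0,0,0,0],[-1,0,0,0,0,0],[0,0,0,0,0,0]]]}}

```text
time: 18.9
ee_pos: [0.5361, 0.1306, 0.0852]
tcp_rot: [180.0, -0.1, 99.2]
wrist_force: [0.0, 0.2, -0.4]
opening: 0.0003
```

Emit:
{"fn": "servo_tool", "kwargs": {"motion": [[[-1,0,0,0,0,0],[-1,0,0,0,0,0],[0,0,0,0,0,0]]]}}

```text
time: 19.2
ee_pos: [0.5365, 0.1288, 0.0852]
tcp_rot: [180.0, -0.2, 99.2]
wrist_force: [-0.3, 2.0, 0.3]
opening: -0.0001
```

Emit:
{"fn": "servo_tool", "kwargs": {"motion": [[[-1,0,0,0,0,0],[-1,0,0,0,0,0],[0,0,0,0,0,0]]]}}

```text
time: 19.5
ee_pos: [0.5365, 0.1286, 0.0853]
tcp_rot: [180.0, -0.4, 99.3]
wrist_force: [-2.1, 11.7, -0.3]
opening: -0.0001
```

Emit:
{"fn": "servo_tool", "kwargs": {"motion": [[[3,0,0,0,0,0],[15,0,0,0,0,0],[20,0,-10,0,0,0],[20,0,-40,0,0,0],[20,0,-40,0,0,0]]]}}

```text
time: 20.0
ee_pos: [0.5234, 0.2043, 0.1757]
tcp_rot: [-179.9, -0.1, 99.1]
wrist_force: [1.2, 0.9, 0.9]
opening: 0.0001
```

Emit:
{"fn": "servo_tool", "kwargs": {"motion": [[[20,0,0,0,0,0],[0,0,0,0,0,0],[0,0,0,0,0,0]]]}}

```text
time: 20.3
ee_pos: [0.5208, 0.2235, 0.1748]
tcp_rot: [-180.0, -0.1, 99.2]
wrist_force: [0.3, -0.8, -0.4]
opening: 0.0
```

Run:
```python
from meas import *
p=snap('s21.png'); zoom(p,'s21g.png',290,155)
a=cv2.imread('pics/top0.png').astype(np.float32).mean(2); b=np.mean([bot.camera('top')['color'].astype(np.float32).mean(2) for _ in range(3)],0)
up=lambda im,x0,y0,w,h:cv2.resize(im[y0:y0+h,x0:x0+w],None,fx=10,fy=10,interpolation=cv2.INTER_CUBIC)
r=cv2.matchTemplate(up(b,262,238,18,18),up(a,256,242,6,11),cv2.TM_CCOEFF_NORMED); _,m,_,l=cv2.minMaxLoc(r); print(262+l[0]/10-256,238+l[1]/10-242,m)
```

```text
(np.float64(316.38), np.float64(256.47)) ang -161.7 r 0.0023 1114
(np.float64(278.68), np.float64(243.36)) ang -170.8 r 0.0861 36
(np.float64(356.91), np.float64(270.81)) ang 8.4 r 0.0858 29
20.35 [0.5208 0.223  0.1746] [-1.7994e+02 -8.0000e-02  9.9180e+01] [ 0.  -0.8 -0.1]
10.800000000000011 -1.9000000000000057 0.991585910320282
```

View pics/s21.png

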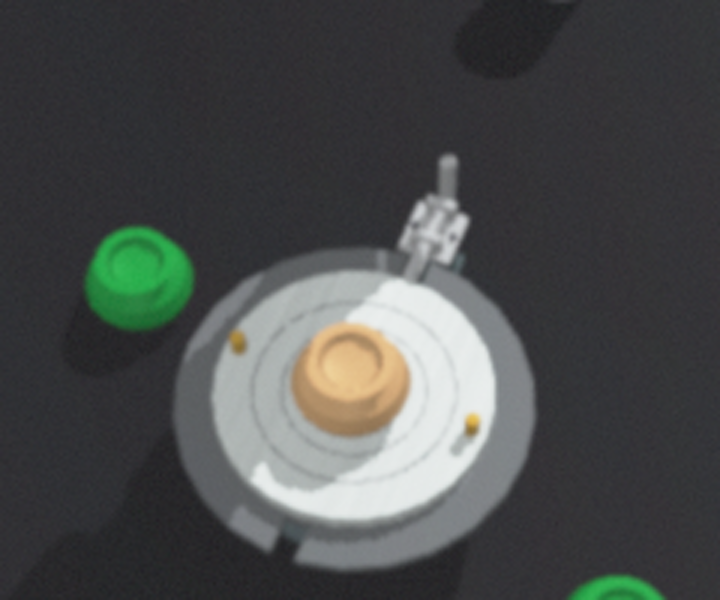

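The stop came at the same place again (TCP y 0.1286 at about 12 N), and the picture shows the rod in the slot at (415,262) with the pot upright mid-wheel at (350,375). I'm handing the job in.

```bash
python3 -c "
from workcell import bot
print(bot.job_done())"
```

```text
the job is handed in; nothing more can be done
None
```

The wheel is locked: I pushed the near brass pin about 31° counter-clockwise with the closed fingertips until a slot faced the bolt. I then pushed the bolt's handle towards the wheel until it hit a hard stop. The job was handed in at about 20 s of the 51 s, with the arm well clear.

**What the last checks showed**
- **Slot alignment:** before bolting, the slot stood at about 98.7° and the bolt at about 99.2°, so it was within 1–2 mm at the rim, well inside the 4 mm allowance.
- **Bolt home:** two separate pushes stopped at the same place while the force rose to about 12–13 N. The scene picture shows the rod in the slot.
- **Pot and other things:** in the pictures the pot stands upright mid-wheel, and the vase, jar and cup stand where they were. The cup was partly hidden by the arm in the last pictures, and the cup detector found nothing in the final top view.

**What disagreed**
- **Bolt travel:** the cameras measured about 26.5–27.3 mm of bolt travel rather than 28 mm. That is within their error of about 1 mm, so I relied on the repeatable hard stop.
- **Fingertip height:** the shut fingertips stood roughly 15–20 mm higher than the 19 mm ahead of the TCP that was stated. My first approaches passed over the pin without touching it, until I lowered the tool.
- **Last joint:** it ran to about 179.9° (limit 180°) during the first approach. I turned the tool 90° away from that.

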